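# Open a dust-collection blast gate with an S-hook and leave the hook hanging in it

## Robot

A 6-joint arm with a two-finger parallel gripper is mounted at the origin on the work surface. World frame = base frame: x ahead of the robot, y to its left, z up, the work surface at z = 0. Lengths are in m, angles in rad, forces in N, time in s.
With the tool pointing down it reaches from about 0.375 to 0.825 m from the base axis. Payload 5.5 kg.
Tool frame: the origin (TCP) lies at the centre of the arm's flange, where the gripper is bolted on; the fingertips stand 173 mm ahead of it and the grasp point (between the pads) lies 155 mm ahead of it; z points along the fingers, y is the direction in which the jaws open and shut (so a half turn about z gives the same grasp; the last joint's range is limited). The gripper opens to 85 mm and grips with 20 to 120 N. Pads are 22 mm wide; open, the fingers measure 114 mm over their backs; the gripper's body (76 mm by 85 mm) begins 54 mm behind the grasp point. The pads swing forward as they close: fully open they stand 13 mm farther back than shut.
Start: joints at [1.163, 0.314, -0.047, 1.21, 0, 1.571], TCP at [0.238, 0.551, 0.405] pointing down, gripper open.
Joint ranges: [-2.67, 2.67], [-0.69, 1.73], [-1.03, 1.25], [-2.08, 2.16], [-1.42, 1.45], [-3.14, 3.14]. Speed limits (rad/s): [2.39, 2.39, 3.01, 3.14, 3.14, 3.14].

## Interface

Orientations are given as a unit quaternion [x, y, z, w].
In Python, from station import arm gives the robot as it stands. The module is installed in compiled form; this text tells all that it offers.
- The arm moves only by the tool arm_command, never from a script. Its argument "steps" is a list of rows, each an object of numbers: "x", "y", "z": the shift along the world's x, y, z normalised to -1 to 1, where 1 is 200 mm; "twist": the turn about the world's z normalised to -1 to 1, where 1 is 60 degrees. In form: [{"x": .., "y": .., "z": .., "twist": ..}, ...]. A call has 1 to 10 rows; each row is the pose to reach, as a shift and turn from the pose commanded when the call began; what a row does not reach only later rows make up. A row lasts 1/10 s, in which the tool goes at most 50 mm and 8.59 degrees, less where a joint would pass 70% of its speed; a pose out of reach is approached as far as the arm can. A call with a number of a shift or a turn outside -1 to 1 is refused whole. A call with a gripper value outside its range is refused whole. "claw" is the opening, from 0 (shut) to 1 (fully open), set as the call begins (left out, the last holds). The fingers move at their own pace and stop on an object; "grip_force" is the grip in N (left out, the last holds). Time passes only in rows, so rows that repeat a pose let the fingers close. It gives the time, the measured TCP pose, the force and the opening at its end, in the units of the state.
- arm.get_state(): the state, without advancing time (a new reading comes with each control period).
- arm.capture(name): name is "scene" or "side" or "wrist"; returns the picture (400x640x3 uint8, red, green, blue); there is no depth.
- arm.get_calibration(name): a dict with "fx", "fy", "cx", "cy" (pixels), "cam_to_world" (4x4, takes a point from camera to world coordinates). Camera axes: x right, y down, z forward; pixel columns grow to the right and rows downward; lengths in m; the calibration is good to about 2 mm. A picture is of the moment at which its call begins: read the wrist's pose just before it. get_calibration takes no time and is no camera call; for the wrist camera it gives the pose at the moment of the call.
- arm.close_job(): hands the job in, once; it reports no verdict.
The state is a dict: "t": time; "qpos": joint angles; "dq": joint speeds; "joint_torque": joint torques, N m; "tcp_pos": TCP position; "tool_rot": TCP orientation; "ft_force": force on the tool from outside, world axes, zero at the start; "torque": the same for the moment, N m; "gripper_width": finger opening in m.
Only numpy, scipy, OpenCV 4.12 (cv2) and the standard library are available. Lean on these libraries where they do the work, as an engineer would, in place of code of your own. Each camera call takes 0.05 s, during which the arm holds its last target.

## Task

Take the S-hook out of its block by the wooden grip and put its upper, downward-pointing tip down through the small hole in the blast gate's tongue. With the hook alone, pull the gate fully out until you feel its stop, and keep it pulled snug against the stop at about 12 newtons for a second; never load the gate with more than 20 newtons through the held hook. Then leave the gate open and the S-hook hanging freely from the hole, and do not push the gate with the gripper or disturb the bowl, the lathe chuck, the can or the bottle.

Things in the scene. Friction and masses are not known exactly. Their poses are not given: they have to be found in the camera images.
- gatebox: fixed blast gate on an upright dust pipe: aluminium housing 150 x 130 mm, 26 mm thick, top at height 173 mm; above it a pipe stub and a grey hose leading away along its +x. Origin on the bench in the pipe's axis, z up. The blade slides out of the -x face along the housing's own -x, with 4 to 7 N of friction, up to a hard stop; it stays where it is left
- gate_hole (a point): centre of the round hole (diameter 12 mm) in the blade's tongue, at its upper face (height 162 mm), moving with the blade; axes as the housing's. Tongue: flat level aluminium plate, 36 mm wide, 4 mm thick, ending 13 mm beyond the hole on the -x side. Hole to housing face 29 to 59 mm at the start; at the stop, whose setting is hidden and differs each time, 84 to 100 mm
- gate: the sliding blade itself with its tongue; origin in mid-thickness on the blade's centre line, 37 mm from the hole towards the housing, axes as the housing's
- hook_grip (a point): centre of the square wooden grip (14 x 14 mm, 38 high) on the S-hook's shank. Hook: 7 mm round steel, 120 mm high, 85 g, flat S in its own x-z plane, z up. Upper bend (radius 22 mm, top 51 mm above this point) goes to +x and down in a straight leg to the upper tip; lower bend goes to -x, bottom 69 mm below. It stands in the block's slot, about 1 mm play
- hook_tip (a point): lowest point of the S-hook's upper tip (round end, 7 mm thick): 44 mm from the grip's centre along the hook's +x and 7.5 mm below it. The leg is straight for 33 mm above this point
- block: fixed dark wooden block 110 x 60 mm, 46 mm high, with a slot 54 x 9 mm along its x, 38 mm deep, that holds the S-hook; origin under its centre
- bowl: loose small wooden bowl, 110 mm wide, 45 mm high, a bystander; origin under its centre
- chuck: loose dark steel lathe chuck, 68 mm wide, 52 mm high, a bystander; origin under its centre
- tin: loose steel can, 70 mm wide, 70 mm high, a bystander; origin under its centre
- finish: loose white plastic bottle, 60 mm wide, 140 mm high, a bystander; origin under its centre
Things that resemble listed ones, but are neither listed nor needed, are in the scene too. What is shaped like the part that bears hook_grip but blue is not meant.

How it is judged:
By the outcome, as a careful person would: the job done as asked, in the order asked, and still so for the second after the job is handed in, with the robot touching nothing.
It also fails if it takes over 61 s, if anything falls off the work surface, if the arm or the gripper's body presses on something with over 40 N, if the wrist force passes 120 N, or if a joint passes its speed limit or range.

## Working session

There is one attempt and no reset: what is moved stays moved. The work goes in short steps, Python scripts to look and compute and a tool call to move; the robot and the scene stay as the last step left them, time stands still between calls to the robot, and variables do not carry over. Pictures are saved under pics/ and viewed, and the job is handed in when it is done.

Besides the shell and the picture viewer there is one more tool, called as name([rows], argument=value, ...), one row to a line, values as JSON. arm_command: Moves the arm, as the interface text tells. Its arguments: {"type":"object","properties":{"steps":{"type":"array","items":{"type":"object","properties":{"x":{"type":"number"},"y":{"type":"number"},"z":{"type":"number"},"twist":{"type":"number"}}}},"claw":{"type":"number"},"grip_force":{"type":"number"}},"required":["steps"]}

```bash
mkdir -p pics; python3 - <<'E'
from station import arm
import cv2,json
s=arm.get_state(); print(s)
for n in ["scene","side","wrist"]:
    im=arm.capture(n); cv2.imwrite(f"pics/{n}0.png",im[:,:,::-1])
    c=arm.get_calibration(n); print(n,c)
E
```

```text
{'t': 0.0, 'qpos': array([ 1.16297657e+00,  3.14248929e-01, -4.80582265e-02,  1.21020437e+00,
       -6.41015896e-06,  1.57080076e+00]), 'dq': array([ 0.00045679,  0.00116436,  0.00086185,  0.000928  ,  0.00049113,
       -0.00020652]), 'joint_torque': array([-9.67350861e-04, -5.39593434e+01,  3.39745724e+01,  1.91182969e-02,
        9.14547491e-05,  1.52559437e-06]), 'tcp_pos': array([0.23785758, 0.55054076, 0.40382972]), 'tool_rot': array([ 2.02501834e-01,  9.79281508e-01, -8.40482526e-04, -1.70523366e-04]), 'ft_force': array([0.36481104, 0.55057042, 0.23804109]), 'torque': array([ 0.02540993, -0.02713997,  0.00828931]), 'gripper_width': 0.0850931873851971}
scene {'fx': 419.3833935247957, 'fy': 419.3833935247957, 'cx': 323.5040618830132, 'cy': 207.88214564730342, 'cam_to_world': array([[-0.76798257,  0.42414798, -0.47989714,  1.00063436],
       [ 0.64025172,  0.52801207, -0.55792562,  0.50475115],
       [ 0.01674846, -0.73573212, -0.67706553,  0.81920617],
       [ 0.        ,  0.        ,  0.        ,  1.        ]])}
side {'fx': 369.0487322548195, 'fy': 369.0487322548195, 'cx': 318.7196192382546, 'cy': 197.3167483326133, 'cam_to_world': array([[ 0.7577852 , -0.41596439,  0.50272778, -0.02164259],
       [-0.65230098, -0.50215212,  0.56775583, -0.66953932],
       [ 0.01627961, -0.75816678, -0.65185742,  0.81711349],
       [ 0.        ,  0.        ,  0.        ,  1.        ]])}
wrist {'fx': 326.7741710469124, 'fy': 326.7741710469124, 'cx': 313.44973830411993, 'cy': 197.55892262460847, 'cam_to_world': array([[ 0.39705764,  0.86904767,  0.29512943,  0.1620504 ],
       [ 0.91779262, -0.3754804 , -0.12911691,  0.58326734],
       [-0.00139344,  0.32213447, -0.9466929 ,  0.37232457],
       [ 0.        ,  0.        ,  0.        ,  1.        ]])}
```

View pics/scene0.png

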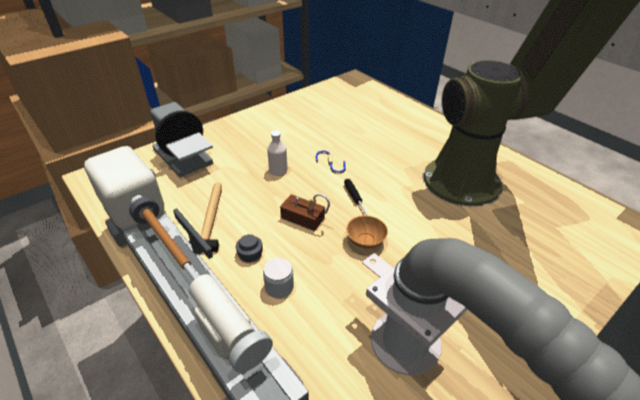

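View pics/side0.png

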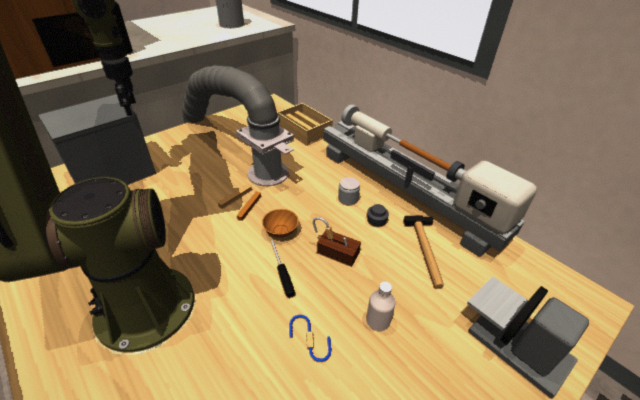

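View pics/wrist0.png

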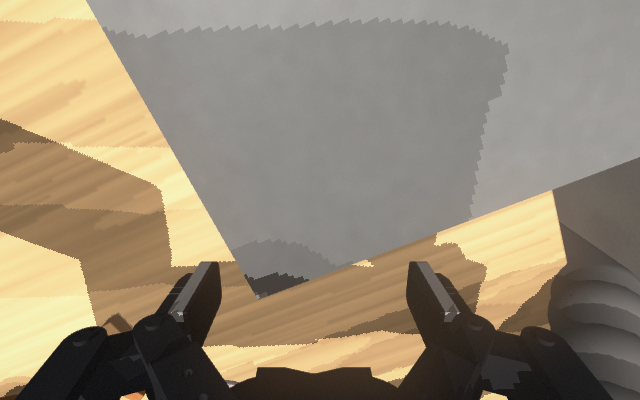

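```bash
python3 - <<'E'
import cv2,numpy as np
a=cv2.imread('pics/scene0.png'); b=cv2.imread('pics/side0.png')
def c(im,x,y,w,h,k,n): cv2.imwrite(n,cv2.resize(im[y:y+h,x:x+w],None,fx=k,fy=k,interpolation=cv2.INTER_CUBIC))
c(a,270,180,130,100,6,'pics/s_hook.png'); c(a,340,245,130,100,6,'pics/s_gate.png')
c(b,300,205,80,65,9,'pics/d_hook.png'); c(b,225,100,80,90,6,'pics/d_gate.png')
E
```

```text
(no output)
```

View pics/s_hook.png

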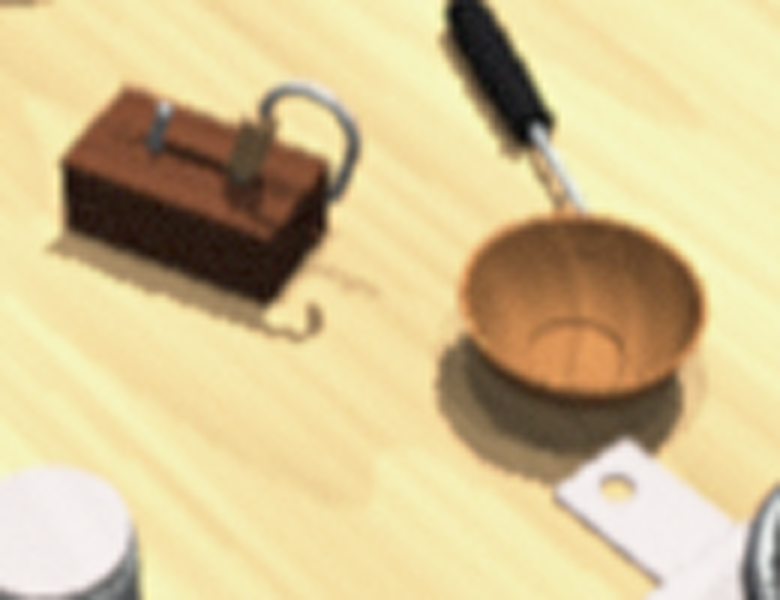

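View pics/s_gate.png

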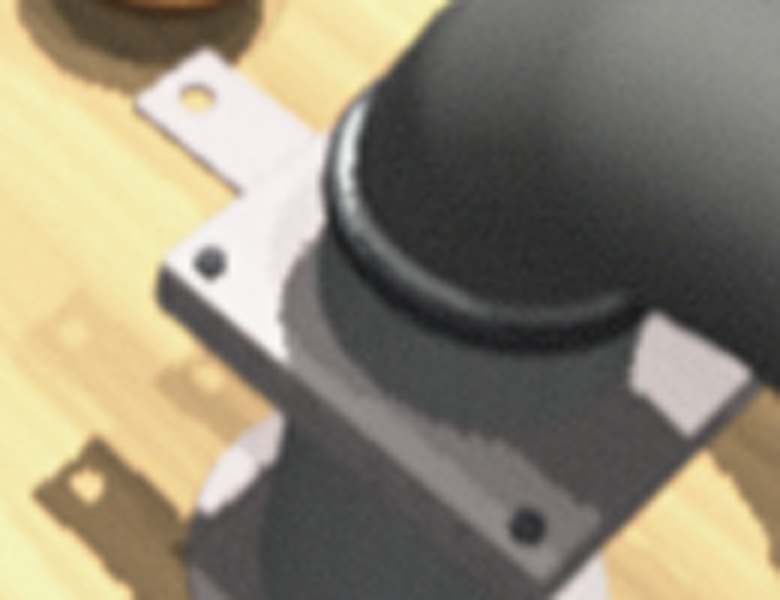

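View pics/d_hook.png

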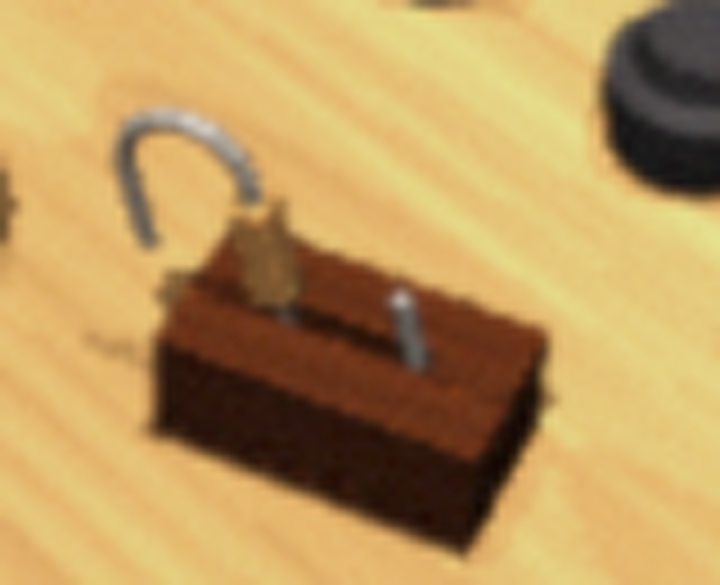

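View pics/d_gate.png

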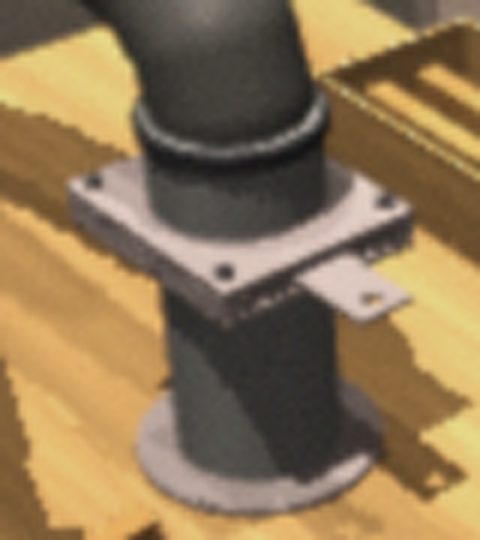

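```bash
cat > h.py <<'E'
import numpy as np
from station import arm
def ray(n,p,cal=None):
    c=cal or arm.get_calibration(n); T=np.array(c['cam_to_world'])
    d=T[:3,:3]@np.array([(p[0]-c['cx'])/c['fx'],(p[1]-c['cy'])/c['fy'],1]); return T[:3,3],d
def plane(n,p,z,cal=None):
    o,d=ray(n,p,cal); return o+d*(z-o[2])/d[2]
def tri(obs):
    A=np.zeros((3,3));b=np.zeros(3);rs=[ray(*o) for o in obs]
    for o,d in rs:
        d=d/np.linalg.norm(d);P=np.eye(3)-np.outer(d,d);A+=P;b+=P@o
    x=np.linalg.solve(A,b)
    return x,[np.linalg.norm(np.cross(x-o,d/np.linalg.norm(d))) for o,d in rs]
def cr(u,v,ox,oy,k): return ((u+.5)/k-.5+ox,(v+.5)/k-.5+oy)
E
python3 - <<'E'
from h import *
np.set_printoptions(precision=4,suppress=True)
S=lambda u,v:cr(u,v,270,180,6); G=lambda u,v:cr(u,v,340,245,6); D=lambda u,v:cr(u,v,300,205,9); E=lambda u,v:cr(u,v,225,100,6)
print('block scene');A=[plane('scene',S(*p),.046)[:2] for p in[(128,88),(327,163),(268,238),(65,160)]];print(np.array(A),np.mean(A,0))
print('block side',[plane('side',D(*p),.046)[:2] for p in[(548,330),(470,460),(160,340)]])
print('gate scene',[plane('scene',G(*p),.173)[:2] for p in[(163,268),(548,585),(755,378)]])
print('gate side',[plane('side',E(*p),.173)[:2] for p in[(70,185),(228,292),(410,212)]])
print('tongue sc',[plane('scene',G(*p),.162)[:2] for p in[(137,102),(208,48)]],plane('scene',G(197,97),.161))
print('tongue sd',[plane('side',E(*p),.162)[:2] for p in[(410,298),(370,322)]],plane('side',E(371,298),.161))
print('hole tri',tri([('scene',G(197,97)),('side',E(371,298))]))
print('grip tri',tri([('scene',S(250,150)),('side',D(268,258))]))
print('bendtop', tri([('scene',S(300,90)),('side',D(172,118))]))
print('tip', plane('scene',S(336,198),.0695),plane('side',D(149,246),.0695))
print('lowertip', tri([('scene',S(165,106)),('side',D(400,294))]))
for n,p,z in [('scene',(366,230),.045),('side',(281,222),.045),('scene',(278,270),.07),('scene',(249,245),.05),('scene',(278,155),.1)]: print(n,p,plane(n,p,z))
E
```

```text
block scene
[[ 0.4879 -0.2335]
 [ 0.4484 -0.1349]
 [ 0.5001 -0.1136]
 [ 0.54   -0.2111]] [ 0.4941 -0.1733]
block side [array([ 0.5398, -0.2171]), array([ 0.4837, -0.2391]), array([ 0.4436, -0.1423])]
gate scene [array([0.624 , 0.1971]), array([0.6158, 0.3447]), array([0.5128, 0.34  ])]
gate side [array([0.4866, 0.3308]), array([0.4936, 0.1843]), array([0.6167, 0.1875])]
tongue sc [array([0.5764, 0.1368]), array([0.5404, 0.1348])] [0.5583 0.1476 0.161 ]
tongue sd [array([0.574 , 0.1328]), array([0.5438, 0.128 ])] [0.5588 0.1472 0.161 ]
hole tri (array([0.5586, 0.1474, 0.161 ]), [np.float64(0.00030964051065694763), np.float64(0.00030964051065695934)])
grip tri (array([ 0.4818, -0.1493,  0.0628]), [np.float64(5.8866439555567544e-05), np.float64(5.8866439555715924e-05)])
bendtop (array([ 0.4704, -0.1219,  0.1103]), [np.float64(0.004268607676763005), np.float64(0.004268607676762988)])
tip [ 0.4766 -0.0957  0.0695] [ 0.4524 -0.1263  0.0695]
lowertip (array([ 0.4981, -0.191 ,  0.0694]), [np.float64(0.0004085522784296987), np.float64(0.0004085522784297945)])
scene (366, 230) [0.4203 0.0004 0.045 ]
side (281, 222) [ 0.4141 -0.0108  0.045 ]
scene (278, 270) [ 0.6833 -0.0175  0.07  ]
scene (249, 245) [ 0.6848 -0.1404  0.05  ]
scene (278, 155) [ 0.4484 -0.3468  0.1   ]
```

```bash
python3 - <<'E'
from h import *
np.set_printoptions(precision=4,suppress=True)
import cv2
S=lambda u,v:cr(u,v,270,180,6); D=lambda u,v:cr(u,v,300,205,9)
print('tip', tri([('scene',S(336,196)),('side',D(149,244))]))
o=np.array
# predicted
for c in [(0.494,-.1733),(0.492,-.177)]:
    u=np.array([-.0395,.0986]);u/=np.linalg.norm(u)
    for n in('scene','side'):
        cal=arm.get_calibration(n);T=np.linalg.inv(cal['cam_to_world'])
        for nm,a,z in [('grip',.022,.077),('griptop',.022,.096),('gripbot',.022,.058),('top',.044,.128),('tip',.066,.0695),('ltip',-.022,.05),('slot end',.027,.046)]:
            p=T@np.array([c[0]+u[0]*a,c[1]+u[1]*a,z,1]); px=o([cal['fx']*p[0]/p[2]+cal['cx'],cal['fy']*p[1]/p[2]+cal['cy']])
            k,of=(6,(270,180)) if n=='scene' else (9,(300,205))
            print(c,n,nm,px,(px-of)*k)
E
```

```text
tip (array([ 0.4638, -0.1119,  0.0513]), [np.float64(0.0009086049309116214), np.float64(0.0009086049309116101)])
(0.494, -0.1733) scene grip [309.1891 200.5465] [235.1348 123.2789]
(0.494, -0.1733) scene griptop [309.1432 195.1489] [234.8592  90.8935]
(0.494, -0.1733) scene gripbot [309.234  205.8211] [235.4041 154.9265]
(0.494, -0.1733) scene top [316.5188 188.4688] [279.1127  50.8128]
(0.494, -0.1733) scene tip [323.6867 208.1152] [322.1201 168.6914]
(0.494, -0.1733) scene ltip [295.3148 202.6693] [151.8889 136.016 ]
(0.494, -0.1733) scene slot end [310.8651 209.7065] [245.1907 178.2388]
(0.494, -0.1733) side grip [331.4207 229.7507] [282.7859 222.7561]
(0.494, -0.1733) side griptop [331.6872 224.9255] [285.1846 179.3296]
(0.494, -0.1733) side gripbot [331.1605 234.4613] [280.4441 265.1515]
(0.494, -0.1733) side top [324.8836 213.8694] [223.9526  79.8242]
(0.494, -0.1733) side tip [317.4253 226.3219] [156.8276 191.8973]
(0.494, -0.1733) side ltip [345.1722 241.8707] [406.5501 331.8362]
(0.494, -0.1733) side slot end [329.4243 236.7686] [264.8183 285.9176]
(0.492, -0.177) scene grip
[... 220 characters left out ...]
.4327] [277.2851  44.5964]
(0.492, -0.177) scene tip [323.3714 207.0556] [320.2282 162.3338]
(0.492, -0.177) scene ltip [295.0857 201.6636] [150.5143 129.9816]
(0.492, -0.177) scene slot end [310.5919 208.6698] [243.5516 172.0185]
(0.492, -0.177) side grip [331.7815 230.8146] [286.0331 232.331 ]
(0.492, -0.177) side griptop [332.0532 225.9876] [288.4788 188.8885]
(0.492, -0.177) side gripbot [331.5162 235.5266] [283.6457 274.739 ]
(0.492, -0.177) side top [325.2334 214.9114] [227.101   89.2022]
(0.492, -0.177) side tip [317.7378 227.3555] [159.6399 201.1992]
(0.492, -0.177) side ltip [345.5736 242.9684] [410.1621 341.7154]
(0.492, -0.177) side slot end [329.7716 237.8311] [267.9446 295.4795]
```

```bash
python3 - <<'E'
from h import *
np.set_printoptions(precision=3,suppress=True)
for n,p in [('side',(262,85)),('side',(230,68)),('side',(195,80)),('side',(185,110)),('side',(205,125)),('side',(190,132)),('scene',(440,240)),('scene',(520,265)),('scene',(600,320))]:
    o,d=ray(n,p); 
    # plane through (.555,.262) dir (-.05,1)
    nn=np.array([1,.05,0]); k=(nn@(np.array([.555,.262,0])-o))/(nn@d); print(n,p,o+k*d)
E
```

```text
side (262, 85) [0.555 0.254 0.34 ]
side (230, 68) [0.547 0.428 0.342]
side (195, 80) [0.533 0.707 0.211]
side (185, 110) [0.524 0.874 0.017]
side (205, 125) [0.533 0.702 0.013]
side (190, 132) [ 0.524  0.877 -0.098]
scene (440, 240) [0.554 0.275 0.327]
scene (520, 265) [0.548 0.397 0.374]
scene (600, 320) [0.543 0.508 0.367]
```

arm_command([
  {"x": 0.08, "y": -0.22, "z": 0, "twist": -0.05},
  {"x": 0.155, "y": -0.44, "z": 0, "twist": -0.1},
  {"x": 0.23, "y": -0.66, "z": 0, "twist": -0.15},
  {"x": 0.305, "y": -0.88, "z": 0, "twist": -0.19},
], claw=1)

```text
t: 0.55
tcp_pos: [0.299, 0.3731, 0.4043]
tool_rot: [0.299, 0.954, -0.0, 0.0]
ft_force: [1.4, -0.4, -0.6]
gripper_width: 0.0857
```

arm_command([
  {"x": 0.08, "y": -0.22, "z": 0, "twist": -0.05},
  {"x": 0.155, "y": -0.44, "z": 0, "twist": -0.1},
  {"x": 0.23, "y": -0.66, "z": 0, "twist": -0.15},
  {"x": 0.305, "y": -0.88, "z": 0, "twist": -0.19},
])

```text
t: 0.95
tcp_pos: [0.36, 0.197, 0.4047]
tool_rot: [0.393, 0.92, 0.0, 0.0]
ft_force: [1.1, -0.3, 0.4]
gripper_width: 0.0853
```

arm_command([
  {"x": 0.08, "y": -0.22, "z": 0, "twist": -0.05},
  {"x": 0.155, "y": -0.44, "z": 0, "twist": -0.1},
  {"x": 0.23, "y": -0.66, "z": 0, "twist": -0.15},
  {"x": 0.305, "y": -0.88, "z": 0, "twist": -0.19},
])

```text
t: 1.35
tcp_pos: [0.421, 0.0209, 0.4048]
tool_rot: [0.482, 0.876, 0.0, 0.0]
ft_force: [1.0, -0.4, 0.5]
gripper_width: 0.0854
```

arm_command([
  {"x": 0.08, "y": -0.22, "z": 0, "twist": -0.05},
  {"x": 0.155, "y": -0.44, "z": 0, "twist": -0.1},
  {"x": 0.23, "y": -0.66, "z": 0, "twist": -0.15},
  {"x": 0.305, "y": -0.88, "z": 0, "twist": -0.18},
  {"x": 0.305, "y": -0.88, "z": 0, "twist": -0.18},
  {"x": 0.305, "y": -0.88, "z": 0, "twist": -0.18},
])

```text
t: 1.95
tcp_pos: [0.4818, -0.154, 0.4041]
tool_rot: [0.563, 0.827, -0.0, -0.001]
ft_force: [-0.4, 0.7, -0.1]
gripper_width: 0.0853
```

```bash
python3 - <<'E'
from station import arm
import cv2,pickle
s=arm.get_state();print(s['t'],s['qpos'],s['tcp_pos'],s['tool_rot'],s['ft_force'],s['dq'])
c=arm.get_calibration('wrist');pickle.dump(c,open('w1.pkl','wb'))
cv2.imwrite('pics/wrist1.png',arm.capture('wrist')[:,:,::-1])
E
```

```text
1.95 [-3.09488008e-01  1.37750693e-01 -2.71100128e-01  1.16344929e+00
  4.32985073e-04  8.85744268e-01] [ 0.48175598 -0.15397618  0.40409377] [ 5.62673347e-01  8.26678954e-01 -6.08768541e-06 -7.82413995e-04] [-0.42342101  0.69489523 -0.07072546] [ 0.03744011 -0.02393906 -0.0238634   0.00421383  0.0035679   0.00199718]
```

View pics/wrist1.png

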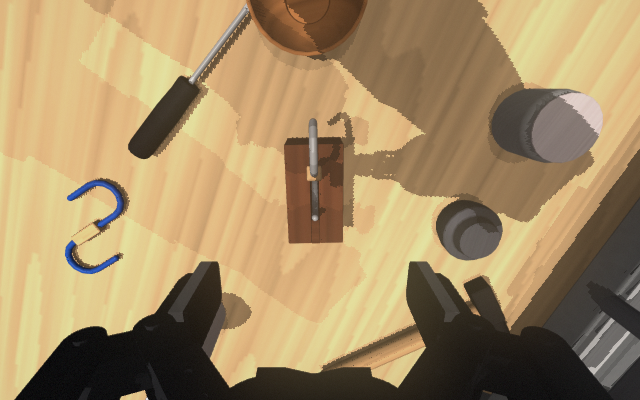

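```bash
python3 - <<'E'
import cv2
a=cv2.imread('pics/wrist1.png'); cv2.imwrite('pics/w1c.png',cv2.resize(a[105:255,260:370],None,fx=4,fy=4,interpolation=cv2.INTER_CUBIC))
E
```

```text
(no output)
```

View pics/w1c.png

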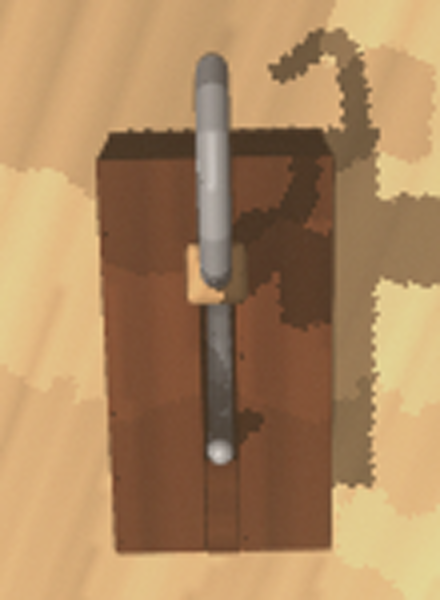

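```bash
python3 - <<'E'
from h import *; import pickle
np.set_printoptions(precision=4,suppress=True)
cal=pickle.load(open('w1.pkl','rb'))
W=lambda u,v,z: plane('wrist',cr(u,v,260,105,4),z,cal)[:2]
c=np.array([W(*p,.046) for p in[(98,158),(332,155),(332,550),(116,551)]]);print(c,c.mean(0))
print([np.linalg.norm(c[i]-c[(i+1)%4]) for i in range(4)])
u=(c[0]+c[1]-c[2]-c[3]);u/=np.linalg.norm(u);print('u yaw',np.degrees(np.arctan2(u[1],u[0])))
for z in(.08,.096): print('grip -x edge mid',W(217,303,z),'+u7',W(217,303,z)+u*.007)
for p,z in [((210,62),.1),((210,62),.1245),((220,452),.07),((220,452),.055),((217,400),.046)]: print(p,z,W(*p,z))
s=arm.get_state();q=s['tool_rot'];print('tooly yaw',np.degrees(np.arctan2(2*q[0]*q[1],2*q[0]**2-1))-90)
# along block offsets
m=c.mean(0);v=np.array([-u[1],u[0]])
for nm,p in [('gripz96',W(217,303,.096)),('grip90',W(217,303,.09)),('ltip70',W(220,452,.07)),('arch',W(210,62,.11))]: print(nm,(p-m)@u,(p-m)@v)
E
```

```text
[[ 0.444  -0.1383]
 [ 0.4981 -0.1162]
 [ 0.541  -0.2166]
 [ 0.4855 -0.2388]] [ 0.4922 -0.1775]
[np.float64(0.0584585469386495), np.float64(0.10922655234268454), np.float64(0.05973569924400468), np.float64(0.1087687401989286)]
u yaw 112.79665651180909
grip -x edge mid [ 0.4819 -0.1535] +u7 [ 0.4792 -0.147 ]
grip -x edge mid [ 0.4803 -0.1493] +u7 [ 0.4776 -0.1428]
(210, 62) 0.1 [ 0.4598 -0.1014]
(210, 62) 0.1245 [ 0.4591 -0.0992]
(220, 452) 0.07 [ 0.4978 -0.1917]
(220, 452) 0.055 [ 0.5001 -0.1974]
(217, 400) 0.046 [ 0.4952 -0.1872]
tooly yaw 21.612708612538555
gripz96 0.030592185311076867 4.8866474497304135e-05
grip90 0.028905045031661677 8.361721637616809e-05
ltip70 -0.015297447219025793 0.0003152230469803544
arch 0.08361901206892412 0.0002419329936260116
```

arm_command([
  {"x": -0.008, "y": 0.024, "z": -0.2, "twist": 0.02},
  {"x": -0.008, "y": 0.024, "z": -0.4, "twist": 0.02},
  {"x": -0.008, "y": 0.024, "z": -0.6, "twist": 0.02},
  {"x": -0.008, "y": 0.024, "z": -0.78, "twist": 0.02},
  {"x": -0.008, "y": 0.024, "z": -0.875, "twist": 0.02},
  {"x": -0.008, "y": 0.024, "z": -0.875, "twist": 0.02},
])

```text
t: 2.6
tcp_pos: [0.4783, -0.1462, 0.2272]
tool_rot: [0.552, 0.834, -0.001, -0.003]
ft_force: [0.3, 0.3, 0.2]
gripper_width: 0.0853
```

```bash
python3 - <<'E'
from station import arm
import cv2,pickle
s=arm.get_state();print(s['t'],s['tcp_pos'],s['tool_rot'],s['ft_force'])
for n in ('wrist','side'):
    c=arm.get_calibration(n);pickle.dump(c,open('w2.pkl','wb')) if n=='wrist' else 0
    im=arm.capture(n)[:,:,::-1]
    if n=='side': im=cv2.resize(im[170:290,270:430],None,fx=5,fy=5,interpolation=cv2.INTER_CUBIC)
    cv2.imwrite(f'pics/{n}2.png',im)
E
```

```text
2.6 [ 0.47826966 -0.14624566  0.22718784] [ 5.52047892e-01  8.33807173e-01 -7.12551957e-04 -2.86643064e-03] [0.31917857 0.28610837 0.2302716 ]
```

View pics/wrist2.png

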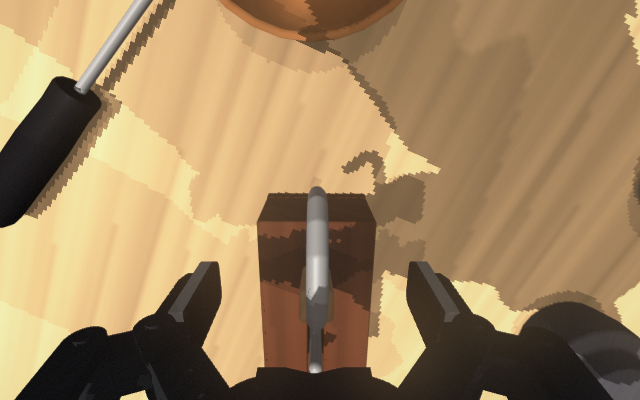

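View pics/side2.png

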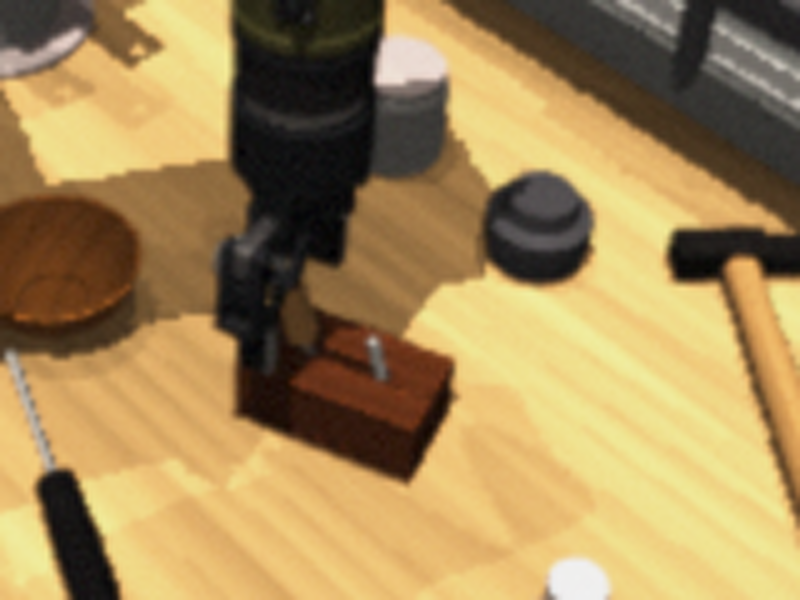

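arm_command([
  {"x": 0.005, "y": -0.005},
  {"x": 0.005, "y": -0.005},
  {"x": 0.005, "y": -0.005},
  {"x": 0.005, "y": -0.005},
  {"x": 0.005, "y": -0.005},
  {"x": 0.005, "y": -0.005},
  {"x": 0.005, "y": -0.005},
  {"x": 0.005, "y": -0.005},
], claw=0, grip_force=20)

```text
invalid input at $.steps[0]: expected keys x, y, z, twist
```

```bash
python3 - <<'E'
from station import arm
import cv2,pickle
s=arm.get_state();print(s['t'],s['tcp_pos'],s['tool_rot'],s['ft_force'],s['gripper_width'])
for n in ('wrist','side'):
    im=arm.capture(n)[:,:,::-1]
    if n=='side': im=cv2.resize(im[170:290,270:430],None,fx=5,fy=5,interpolation=cv2.INTER_CUBIC)
    cv2.imwrite(f'pics/{n}3.png',im)
E
```

```text
2.7 [ 0.48026093 -0.14728355  0.23022076] [ 5.52345661e-01  8.33615148e-01 -5.08183302e-06 -2.34548631e-04] [ 0.25450563 -0.77669293  0.14856094] 0.08515152002843446
```

View pics/wrist3.png

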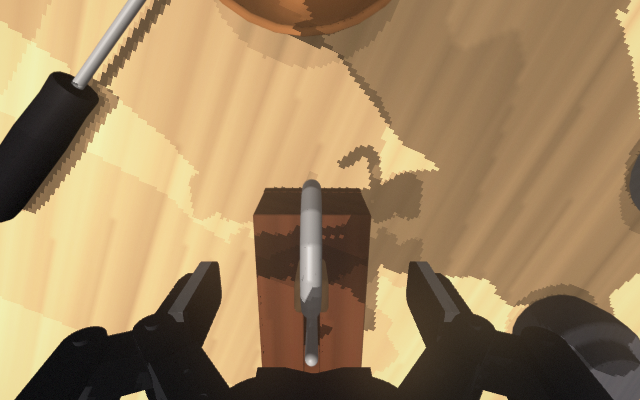

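View pics/side3.png

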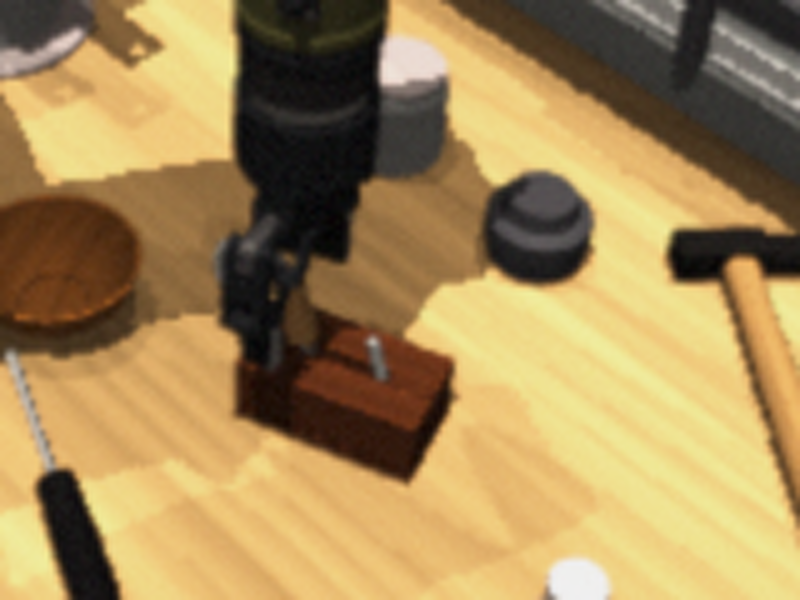

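arm_command([
  {"x": 0, "y": -0.01, "z": 0, "twist": 0},
  {"x": 0, "y": -0.01, "z": 0, "twist": 0},
  {"x": 0, "y": -0.01, "z": 0, "twist": 0},
  {"x": 0, "y": -0.01, "z": 0, "twist": 0},
  {"x": 0, "y": -0.01, "z": 0, "twist": 0},
  {"x": 0, "y": -0.01, "z": 0, "twist": 0},
  {"x": 0, "y": -0.01, "z": 0, "twist": 0},
  {"x": 0, "y": -0.01, "z": 0, "twist": 0},
], claw=0, grip_force=20)

```text
t: 3.6
tcp_pos: [0.4803, -0.1504, 0.2297]
tool_rot: [0.553, 0.833, -0.0, 0.0]
ft_force: [-0.6, 0.1, 1.8]
gripper_width: 0.0137
```

```bash
cat > look.py <<'E'
from station import arm
import cv2,sys,numpy as np
np.set_printoptions(precision=4,suppress=True)
k=sys.argv[1]
s=arm.get_state();print(s['t'],s['tcp_pos'],s['tool_rot'],s['ft_force'],s['gripper_width'])
for a in sys.argv[2:]:
    n,*r=a.split(','); im=arm.capture(n)[:,:,::-1]
    cv2.imwrite(f'pics/{n}{k}_full.png',im)
    if r:
        x,y,w,h,f=map(int,r); im=cv2.resize(im[y:y+h,x:x+w],None,fx=f,fy=f,interpolation=cv2.INTER_CUBIC)
    cv2.imwrite(f'pics/{n}{k}.png',im)
E
python3 look.py 4 wrist side,270,170,160,120,5
```

```text
3.6 [ 0.4803 -0.1504  0.2297] [ 0.5532  0.8331 -0.0001  0.    ] [-0.5878  0.1264  1.8347] 0.013657844438941956
```

View pics/wrist4.png

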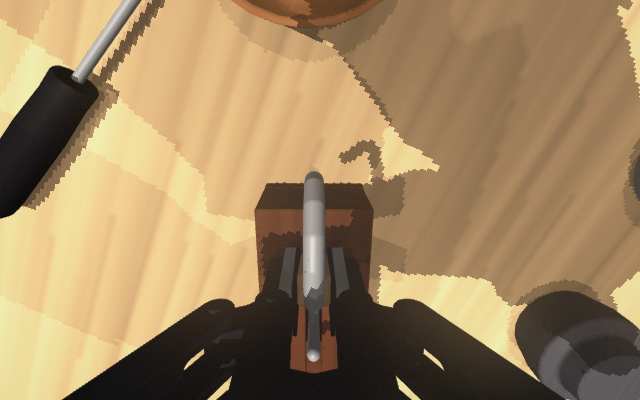

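View pics/side4.png

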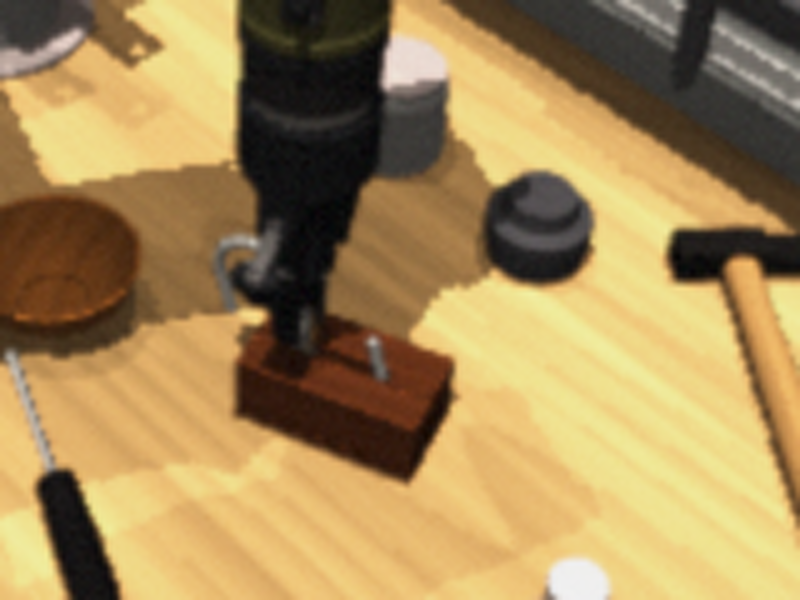

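arm_command([
  {"x": 0.004, "y": -0.009, "z": 0.007, "twist": 0},
  {"x": 0.008, "y": -0.018, "z": 0.014, "twist": 0},
  {"x": 0.008, "y": -0.018, "z": 0.014, "twist": 0},
  {"x": 0.008, "y": -0.018, "z": 0.014, "twist": 0},
])

```text
t: 4.1
tcp_pos: [0.4813, -0.1531, 0.232]
tool_rot: [0.553, 0.833, 0.001, -0.002]
ft_force: [-1.4, 5.6, 0.8]
gripper_width: 0.0135
```

```bash
python3 look.py 5 wrist,200,150,240,240,3 side,300,200,80,60,10
```

```text
4.1 [ 0.4813 -0.1531  0.232 ] [ 0.5529  0.8332  0.001  -0.0017] [-1.4115  5.617   0.8288] 0.013474208701029219
```

View pics/side5.png

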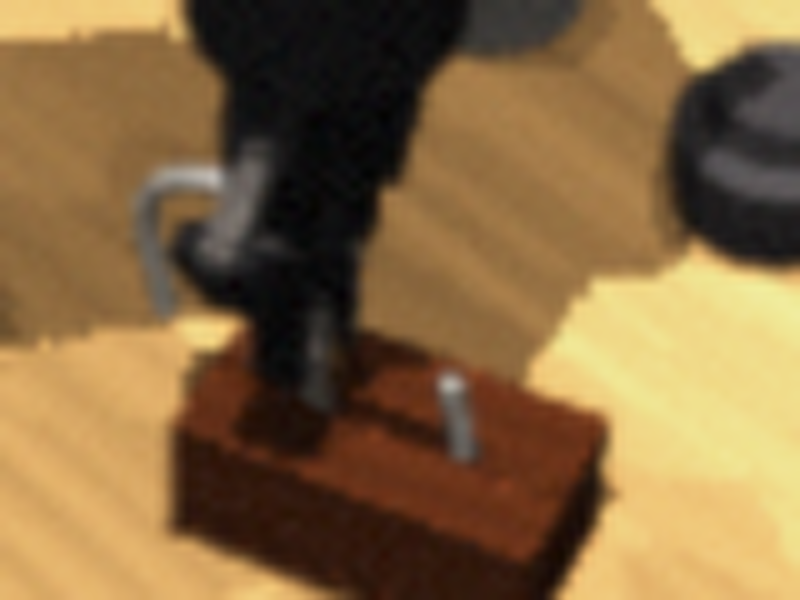

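View pics/wrist5.png

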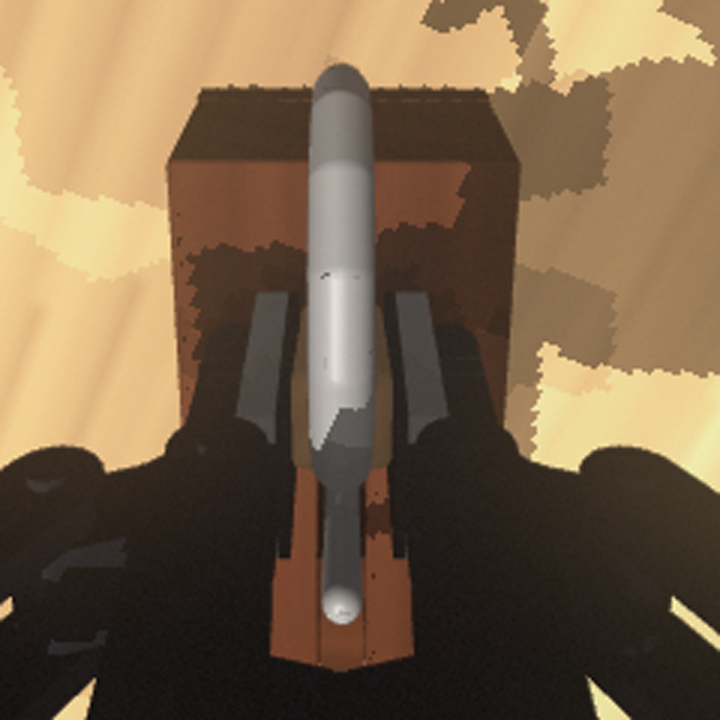

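arm_command([
  {"x": 0.004, "y": -0.009, "z": 0.005, "twist": 0},
  {"x": 0.008, "y": -0.018, "z": 0.01, "twist": 0},
  {"x": 0.012, "y": -0.027, "z": 0.014, "twist": 0},
  {"x": 0.012, "y": -0.027, "z": 0.014, "twist": 0},
  {"x": 0.012, "y": -0.027, "z": 0.014, "twist": 0},
])

```text
t: 4.7
tcp_pos: [0.483, -0.1573, 0.2348]
tool_rot: [0.553, 0.833, 0.002, -0.003]
ft_force: [-3.4, 11.3, 6.5]
gripper_width: 0.0136
```

```bash
python3 look.py 6 wrist,200,150,240,240,3 side,300,200,80,60,10
```

```text
4.7 [ 0.483  -0.1573  0.2348] [ 0.5525  0.8335  0.0022 -0.0033] [-3.4174 11.3238  6.5493] 0.013569133812688447
```

View pics/side6.png

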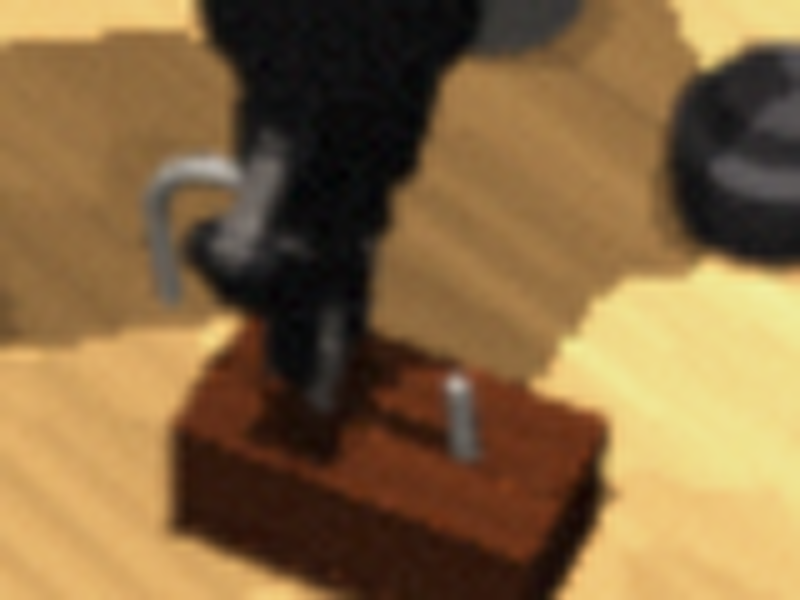

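View pics/wrist6.png

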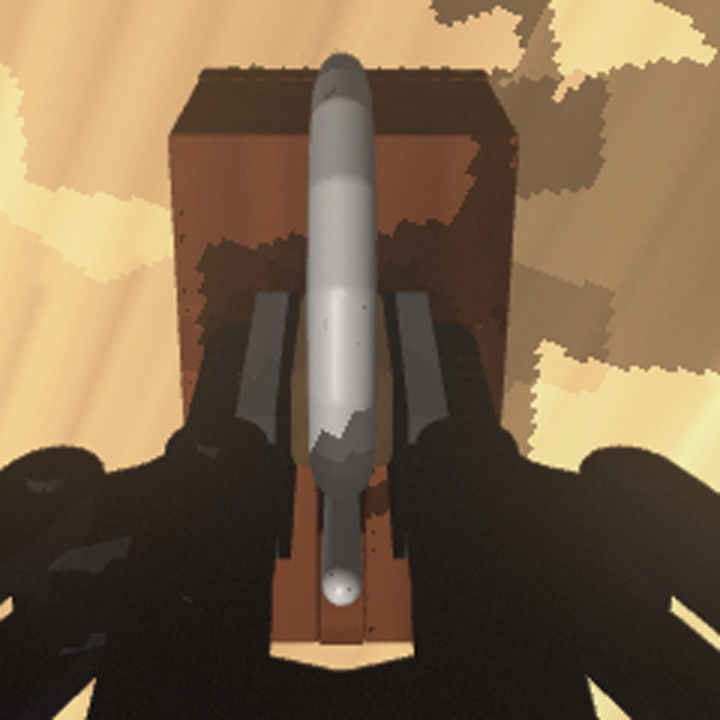

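arm_command([
  {"x": 0, "y": 0, "z": 0, "twist": 0},
  {"x": 0, "y": 0, "z": 0, "twist": 0},
  {"x": 0, "y": 0, "z": 0, "twist": 0},
  {"x": -0.002, "y": 0.005, "z": 0, "twist": 0},
  {"x": -0.002, "y": 0.005, "z": 0.06, "twist": 0},
  {"x": -0.002, "y": 0.005, "z": 0.14, "twist": 0},
  {"x": -0.002, "y": 0.005, "z": 0.24, "twist": 0},
  {"x": -0.002, "y": 0.005, "z": 0.4, "twist": 0},
  {"x": -0.002, "y": 0.005, "z": 0.62, "twist": 0},
], grip_force=100)

```text
t: 5.7
tcp_pos: [0.4833, -0.1587, 0.3599]
tool_rot: [0.553, 0.833, -0.001, -0.001]
ft_force: [1.0, -0.5, -0.8]
gripper_width: 0.0124
```

```bash
python3 look.py 7 wrist side,290,150,100,110,6
```

```text
5.7 [ 0.4833 -0.1587  0.3599] [ 0.5533  0.833  -0.001  -0.0008] [ 0.9561 -0.4994 -0.8189] 0.01240315526742998
```

View pics/side7.png

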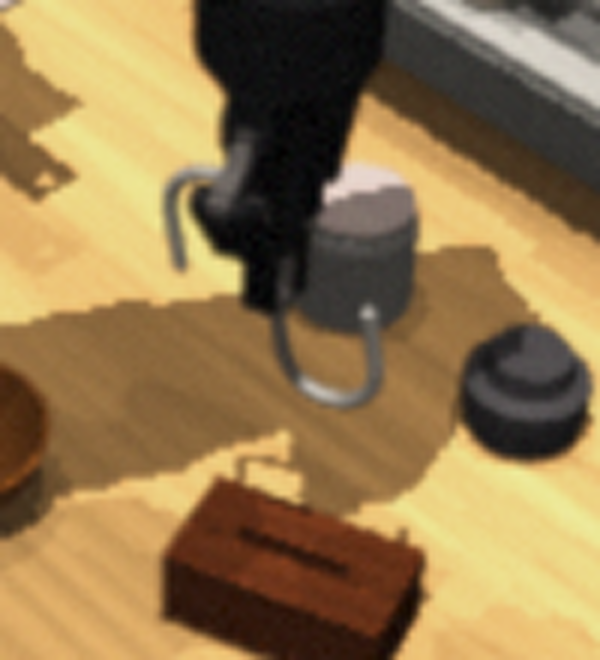

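View pics/wrist7.png

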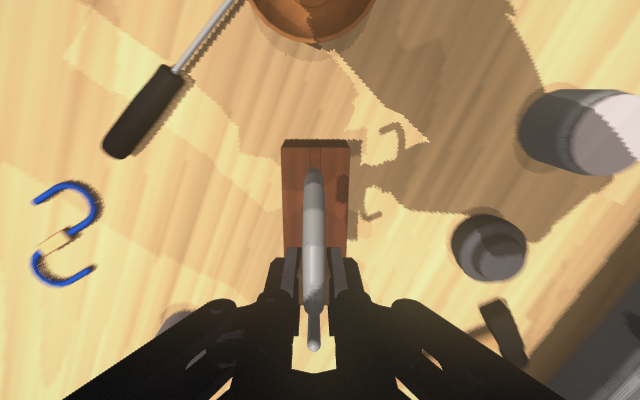

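arm_command([
  {"x": 0.09, "y": 0.2, "z": 0, "twist": -0.08},
  {"x": 0.17, "y": 0.4, "z": 0, "twist": -0.16},
  {"x": 0.25, "y": 0.6, "z": 0, "twist": -0.25},
  {"x": 0.33, "y": 0.8, "z": 0, "twist": -0.33},
  {"x": 0.39, "y": 0.95, "z": 0, "twist": -0.33},
  {"x": 0.39, "y": 1.0, "z": 0, "twist": -0.33},
  {"x": 0.39, "y": 1.0, "z": 0, "twist": -0.33},
  {"x": 0.39, "y": 1.0, "z": 0, "twist": -0.33},
])

```text
t: 6.6
tcp_pos: [0.5617, 0.0409, 0.3593]
tool_rot: [0.688, 0.725, -0.0, 0.0]
ft_force: [-0.4, 0.6, -0.9]
gripper_width: 0.0122
```

```bash
python3 - <<'E'
from station import arm
import pickle; pickle.dump(arm.get_calibration('wrist'),open('w8.pkl','wb'))
E
python3 look.py 8 wrist side,225,80,130,100,6 scene,300,200,130,100,6
```

```text
6.6 [0.5617 0.0409 0.3593] [ 0.6882  0.7255 -0.0005  0.0003] [-0.4312  0.5831 -0.8658] 0.01219705959241753
```

View pics/wrist8.png

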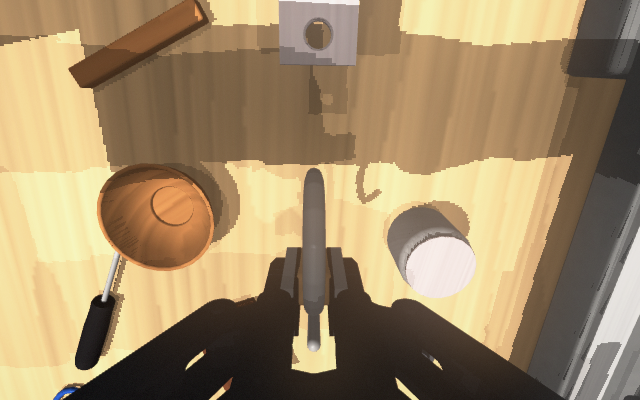

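View pics/side8.png

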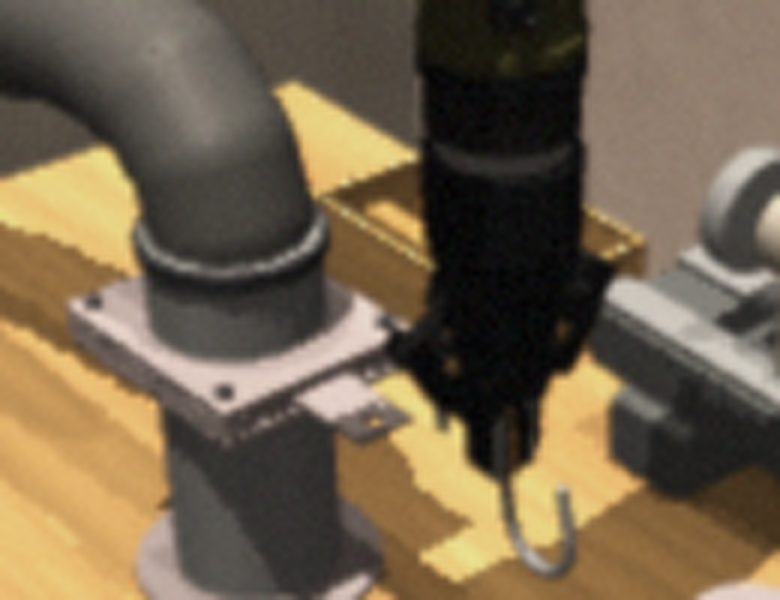

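View pics/scene8.png

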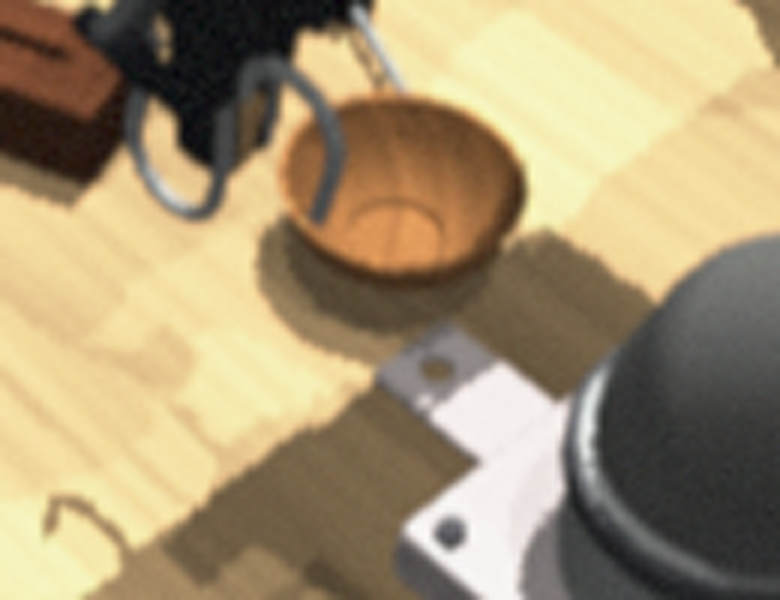

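```bash
python3 - <<'E'
from h import *; import pickle
np.set_printoptions(precision=4,suppress=True)
cal=pickle.load(open('w8.pkl','rb'))
P=lambda p,z=.162: plane('wrist',p,z,cal)[:2]
print('hole',P((318,34.5)),'upper rim only')
e=[P(p) for p in[(280,64),(357,66),(280,2),(359,2)]];print(e)
d=e[2]-e[0];print('yaw L',np.degrees(np.arctan2(d[1],d[0])));d=e[3]-e[1];print('R',np.degrees(np.arctan2(d[1],d[0])));d=e[1]-e[0];print('end',np.degrees(np.arctan2(d[1],d[0]))+90,np.linalg.norm(d))
t=tri([('scene',cr(322,215,300,200,6)),('side',cr(443,428,225,80,6))]);print('tip',t)
q=arm.get_state();r=q['tool_rot'];print('toolx yaw',np.degrees(np.arctan2(2*r[0]*r[1],2*r[0]**2-1)),t[0]-q['tcp_pos'])
# hook plane: arch end in wrist at z~.21
for z in (.19,.2,.21,.25): print(z,P((314,172),z), P((314,285),z))
print('tri hole 3', tri([('scene',cr(437,369,300,200,6)),('side',cr(375,422,225,80,6))]))
E
python3 - <<'E'
import cv2
a=cv2.imread('pics/wrist8.png'); cv2.imwrite('pics/w8c.png',cv2.resize(a[0:80,260:380],None,fx=6,fy=6,interpolation=cv2.INTER_CUBIC))
E
```

```text
hole [0.5585 0.1458] upper rim only
[array([0.5414, 0.1324]), array([0.5776, 0.1334]), array([0.5409, 0.158 ]), array([0.576 , 0.1598])]
yaw L 91.09899036460062
R 93.53279394645493
end 91.61242790863668 0.036219980277177134
tip (array([0.5587, 0.0862, 0.186 ]), [np.float64(0.001187214863053758), np.float64(0.001187214863053662)])
toolx yaw 92.93484811542646 [-0.0029  0.046  -0.1734]
0.19 [0.5597 0.0882] [0.5627 0.0314]
0.2 [0.5595 0.0908] [0.5623 0.0381]
0.21 [0.5594 0.0934] [0.562  0.0448]
0.25 [0.5588 0.1036] [0.5605 0.0715]
tri hole 3 (array([0.5589, 0.1463, 0.1591]), [np.float64(0.0014739235374566265), np.float64(0.0014739235374566686)])
```

View pics/w8c.png

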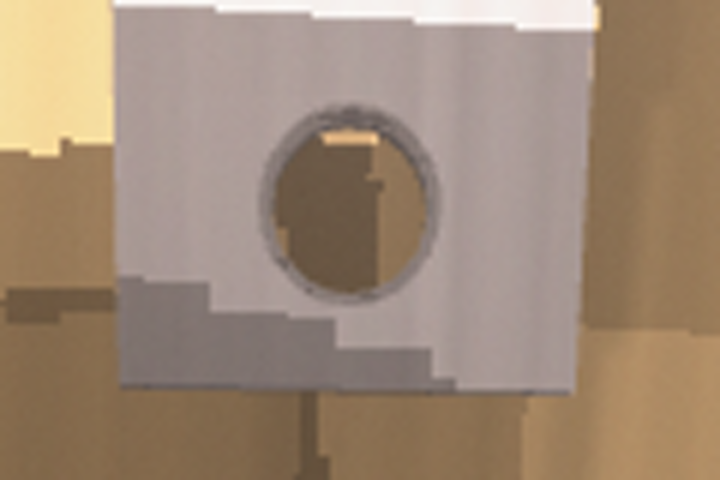

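arm_command([
  {"x": -0.007, "y": 0.15, "z": 0, "twist": -0.01},
  {"x": -0.007, "y": 0.27, "z": 0, "twist": -0.01},
  {"x": -0.007, "y": 0.3, "z": 0, "twist": -0.01},
  {"x": -0.007, "y": 0.3, "z": -0.02, "twist": -0.01},
  {"x": -0.007, "y": 0.3, "z": -0.06, "twist": -0.01},
  {"x": -0.007, "y": 0.3, "z": -0.06, "twist": -0.01},
])

```text
t: 7.35
tcp_pos: [0.56, 0.1005, 0.3458]
tool_rot: [0.692, 0.722, -0.001, -0.001]
ft_force: [-0.1, 0.1, -0.6]
gripper_width: 0.0122
```

```bash
python3 - <<'E'
from station import arm
import pickle; pickle.dump(arm.get_calibration('wrist'),open('w9.pkl','wb'))
E
python3 look.py 9 wrist,210,100,220,220,3 side,260,120,80,60,9 scene,340,220,80,60,9
```

```text
7.35 [0.56   0.1005 0.3458] [ 0.6924  0.7215 -0.0011 -0.0006] [-0.092   0.0546 -0.6274] 0.01223816912661377
```

View pics/wrist9.png

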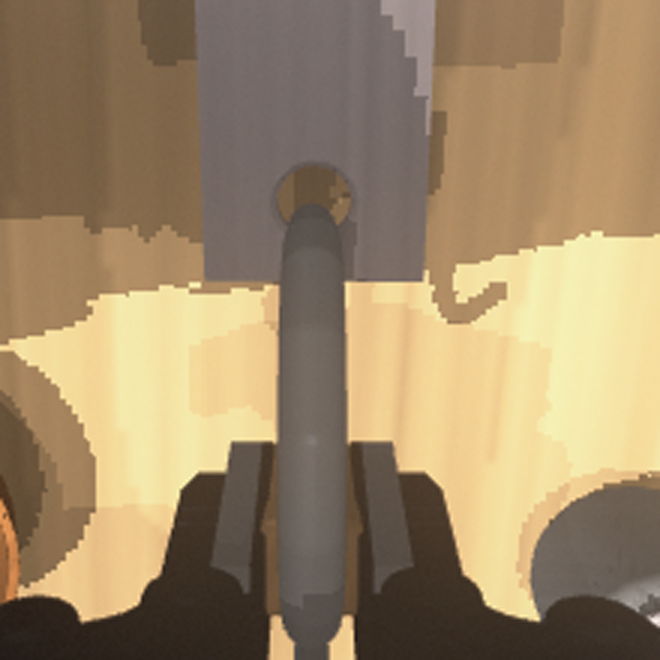

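View pics/side9.png

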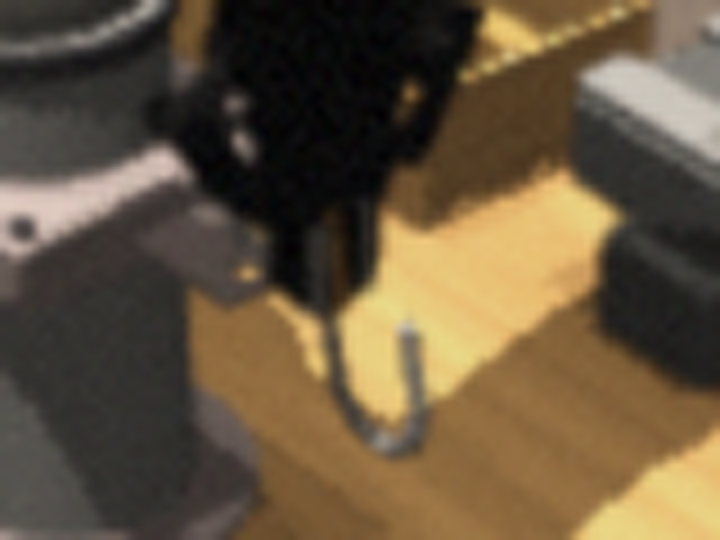

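View pics/scene9.png

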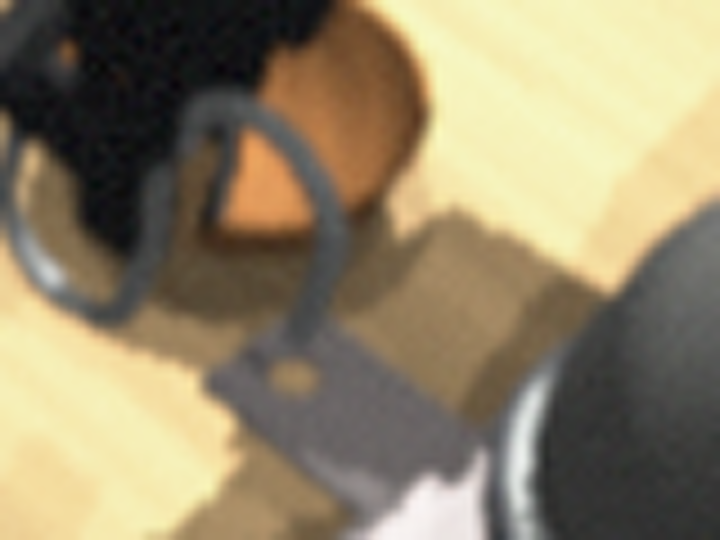

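```bash
python3 - <<'E'
from h import *; import pickle
np.set_printoptions(precision=4,suppress=True)
cal=pickle.load(open('w9.pkl','rb'))
q=arm.get_state();r=q['tool_rot'];y=np.arctan2(2*r[0]*r[1],2*r[0]**2-1);print('yaw',np.degrees(y),q['tcp_pos'])
def vp(n,p,off=0,cal=None):
    o,d=ray(n,p,cal);nn=np.array([-np.sin(y),np.cos(y),0]);k=(nn@(q['tcp_pos']-o)+off)/(nn@d);return o+k*d
for p in[(300,346),(303,335),(322,290),(338,235)]: print('leg pts',p,vp('scene',cr(*p,340,220,9)))
print('hole sc',plane('scene',cr(294,377,340,220,9),.160),'hole wrist',plane('wrist',cr(313,196,210,100,3),.162,cal))
print('lower leg side', vp('side',cr(407,328,260,120,9)),vp('side',cr(418,440,260,120,9)))
for z in(.175,.18,.19,.2,.21):print(z,plane('wrist',cr(313,205,210,100,3),z,cal))
E
```

```text
yaw 92.37714947771914 [0.5605 0.1009 0.3471]
leg pts (300, 346) [0.5585 0.1479 0.1701]
leg pts (303, 335) [0.5585 0.1483 0.1742]
leg pts (322, 290) [0.5584 0.1516 0.1922]
leg pts (338, 235) [0.5583 0.1536 0.2119]
hole sc [0.5593 0.1481 0.16  ] hole wrist [0.5582 0.1476 0.162 ]
lower leg side [0.5623 0.0579 0.1806] [0.5625 0.0527 0.1367]
0.175 [0.5581 0.1493 0.175 ]
0.18 [0.5581 0.1505 0.18  ]
0.19 [0.558 0.153 0.19 ]
0.2 [0.5579 0.1554 0.2   ]
0.21 [0.5578 0.1578 0.21  ]
```

arm_command([
  {"x": 0, "y": 0, "z": -0.02, "twist": 0},
  {"x": 0, "y": -0.002, "z": -0.045, "twist": 0},
  {"x": 0, "y": -0.004, "z": -0.07, "twist": 0},
  {"x": 0, "y": -0.004, "z": -0.07, "twist": 0},
])

```text
t: 7.9
tcp_pos: [0.5601, 0.1007, 0.3322]
tool_rot: [0.692, 0.722, -0.001, -0.0]
ft_force: [0.0, -0.5, -0.6]
gripper_width: 0.012
```

```bash
python3 look.py 10 wrist,210,100,220,220,3 scene,340,220,80,60,9
```

```text
7.9 [0.5601 0.1007 0.3322] [ 0.6919  0.7219 -0.0007 -0.0005] [ 0.0432 -0.4546 -0.6061] 0.012025983706843633
```

View pics/wrist10.png

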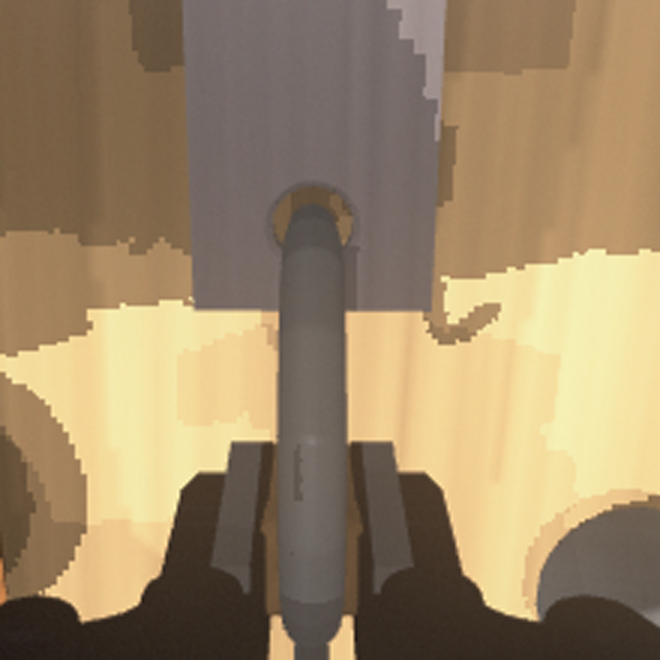

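View pics/scene10.png

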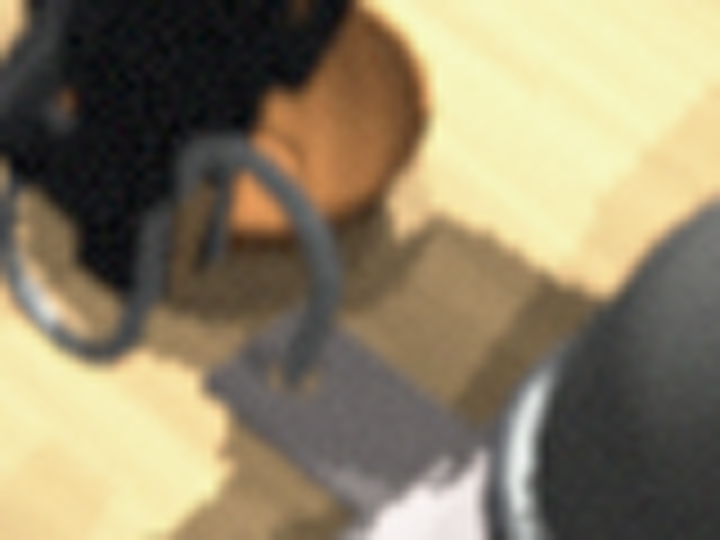

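arm_command([
  {"x": 0, "y": -0.004, "z": -0.025, "twist": 0},
  {"x": 0, "y": -0.007, "z": -0.05, "twist": 0},
  {"x": 0, "y": -0.01, "z": -0.07, "twist": 0},
  {"x": 0, "y": -0.01, "z": -0.07, "twist": 0},
])

```text
t: 8.4
tcp_pos: [0.5602, 0.0986, 0.3184]
tool_rot: [0.692, 0.722, -0.001, -0.0]
ft_force: [-1.2, -1.0, 0.5]
gripper_width: 0.012
```

```bash
python3 look.py 11 wrist,210,100,220,220,3 scene,340,220,80,60,9
```

```text
8.4 [0.5602 0.0986 0.3184] [ 0.692   0.7219 -0.0006 -0.0004] [-1.2254 -0.97    0.4885] 0.012018846023894041
```

View pics/wrist11.png

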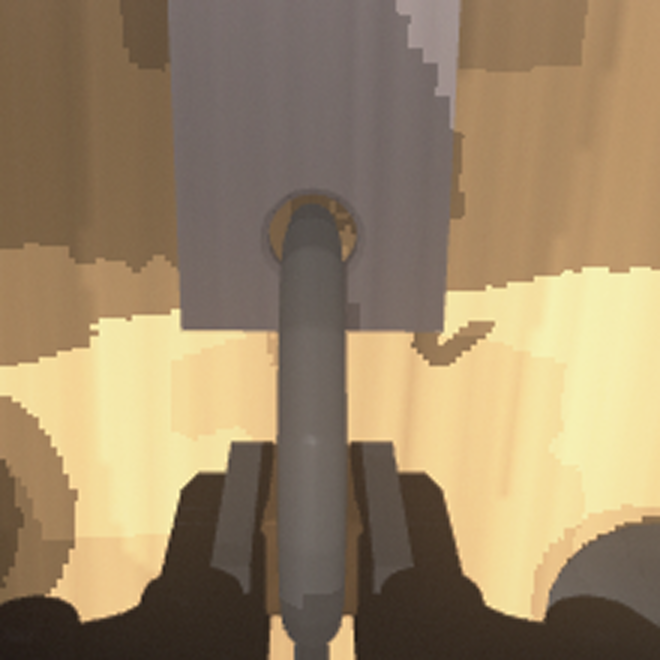

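View pics/scene11.png

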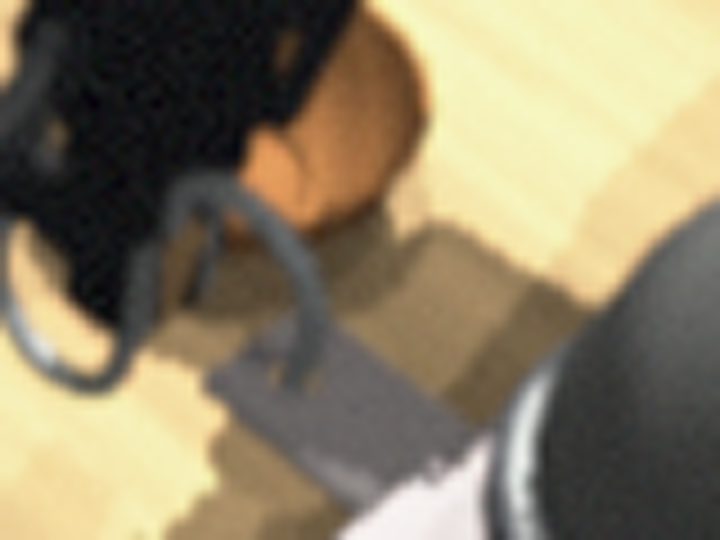

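arm_command([
  {"x": 0.0, "y": -0.012, "z": 0, "twist": 0},
  {"x": 0.001, "y": -0.024, "z": 0, "twist": 0},
  {"x": 0.002, "y": -0.04, "z": 0, "twist": 0},
  {"x": 0.002, "y": -0.056, "z": 0, "twist": 0},
  {"x": 0.003, "y": -0.072, "z": 0, "twist": 0},
  {"x": 0.003, "y": -0.088, "z": 0, "twist": 0},
  {"x": 0.004, "y": -0.1, "z": 0, "twist": 0},
])

```text
t: 9.2
tcp_pos: [0.5614, 0.0785, 0.3194]
tool_rot: [0.692, 0.722, 0.0, -0.0]
ft_force: [-0.9, 4.2, -0.2]
gripper_width: 0.0123
```

```bash
python3 look.py 12 wrist,210,100,220,220,3 scene,340,220,80,60,9
```

```text
9.2 [0.5614 0.0785 0.3194] [ 0.692   0.7219  0.0001 -0.    ] [-0.9069  4.2005 -0.2264] 0.012315573112934892
```

View pics/scene12.png

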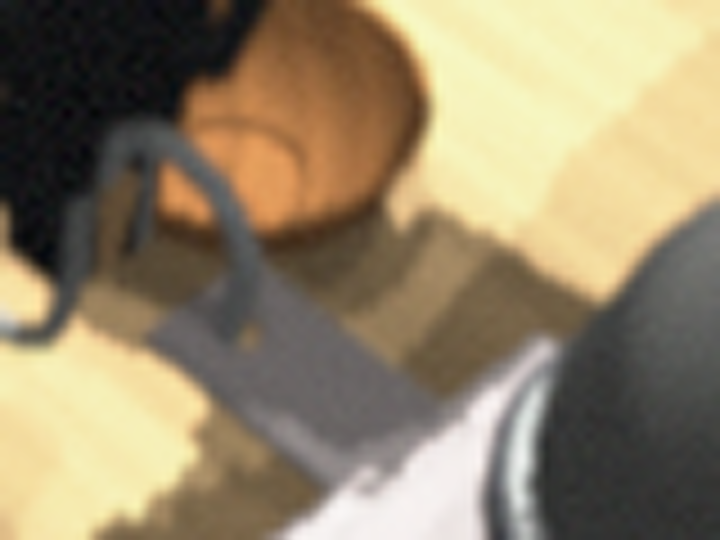

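View pics/wrist12.png

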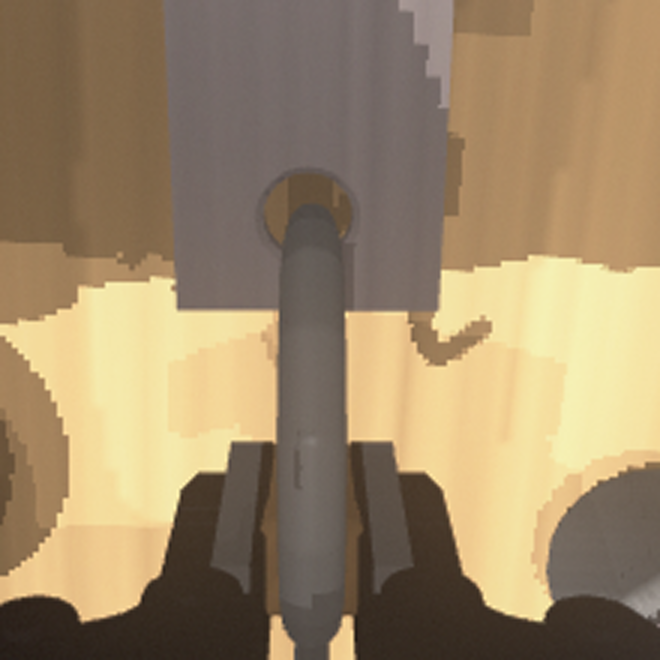

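arm_command([
  {"x": 0.0, "y": -0.012, "z": 0, "twist": 0},
  {"x": 0, "y": -0.024, "z": 0, "twist": 0},
  {"x": 0, "y": -0.036, "z": 0, "twist": 0},
  {"x": 0, "y": -0.048, "z": 0, "twist": 0},
  {"x": -0.001, "y": -0.06, "z": 0, "twist": 0},
  {"x": -0.001, "y": -0.072, "z": 0, "twist": 0},
  {"x": -0.001, "y": -0.084, "z": 0, "twist": 0},
])

```text
t: 10.0
tcp_pos: [0.5614, 0.0618, 0.3194]
tool_rot: [0.692, 0.722, 0.0, 0.0]
ft_force: [2.2, 4.6, -0.3]
gripper_width: 0.0126
```

```bash
python3 look.py 13 scene,320,200,100,75,8; python3 - <<'E'
from h import *
from station import arm
s=arm.get_state(); print(s['joint_torque'])
E
```

```text
10.0 [0.5614 0.0618 0.3194] [0.692  0.7219 0.0002 0.0002] [ 2.2041  4.5709 -0.3477] 0.012608220268864073
[ -1.55055877 -50.88412285  31.00675821   0.88518066  -1.07762452
  -0.08049685]
```

View pics/scene13.png

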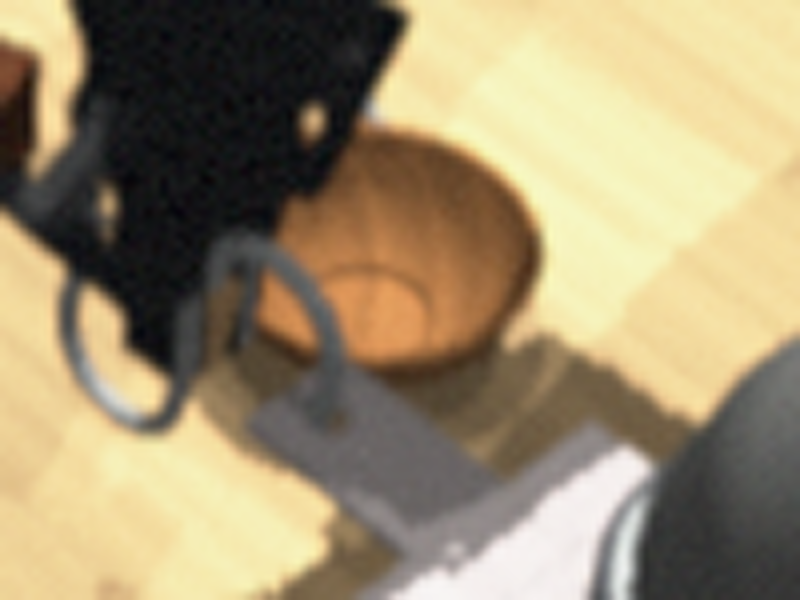

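arm_command([
  {"x": 0.001, "y": -0.007, "z": 0, "twist": 0},
  {"x": 0.002, "y": -0.014, "z": 0, "twist": 0},
  {"x": 0.002, "y": -0.021, "z": 0, "twist": 0},
])

```text
t: 10.35
tcp_pos: [0.5615, 0.0577, 0.3193]
tool_rot: [0.692, 0.722, -0.0, -0.0]
ft_force: [2.2, 4.3, -0.0]
gripper_width: 0.0124
```

arm_command([
  {"x": 0.001, "y": -0.003, "z": 0, "twist": 0},
  {"x": 0.001, "y": -0.006, "z": 0, "twist": 0},
])

```text
t: 10.55
tcp_pos: [0.5616, 0.0565, 0.3192]
tool_rot: [0.692, 0.722, -0.0, -0.0]
ft_force: [0.9, 4.5, 1.2]
gripper_width: 0.0124
```

arm_command([
  {"x": 0.0, "y": -0.003, "z": 0, "twist": 0},
  {"x": 0.0, "y": -0.006, "z": 0, "twist": 0},
])

```text
t: 10.75
tcp_pos: [0.5617, 0.0554, 0.3193]
tool_rot: [0.692, 0.722, -0.0, -0.0]
ft_force: [1.1, 3.6, -0.5]
gripper_width: 0.0122
```

arm_command([
  {"x": 0.0, "y": -0.003, "z": 0, "twist": 0},
  {"x": 0.0, "y": -0.006, "z": 0, "twist": 0},
])

```text
t: 10.95
tcp_pos: [0.5617, 0.0542, 0.3193]
tool_rot: [0.692, 0.722, -0.0, -0.0]
ft_force: [0.1, 4.2, -0.5]
gripper_width: 0.012
```

arm_command([
  {"x": 0.0, "y": -0.003, "z": 0, "twist": 0},
  {"x": 0.0, "y": -0.006, "z": 0, "twist": 0},
])

```text
t: 11.15
tcp_pos: [0.5617, 0.0529, 0.3193]
tool_rot: [0.692, 0.722, -0.0, -0.0]
ft_force: [0.8, 4.1, -0.2]
gripper_width: 0.0122
```

arm_command([
  {"x": 0.0, "y": -0.003, "z": 0, "twist": 0},
  {"x": 0.0, "y": -0.006, "z": 0, "twist": 0},
])

```text
t: 11.35
tcp_pos: [0.5618, 0.0517, 0.3193]
tool_rot: [0.692, 0.722, 0.0, 0.0]
ft_force: [1.3, 3.2, -0.3]
gripper_width: 0.0125
```

arm_command([
  {"x": 0.0, "y": -0.003, "z": 0, "twist": 0},
  {"x": 0.0, "y": -0.006, "z": 0, "twist": 0},
])

```text
t: 11.55
tcp_pos: [0.5618, 0.0505, 0.3193]
tool_rot: [0.692, 0.722, 0.0, -0.0]
ft_force: [1.1, 6.8, 0.1]
gripper_width: 0.0123
```

arm_command([
  {"x": 0.0, "y": -0.002, "z": 0, "twist": 0},
  {"x": 0.0, "y": -0.003, "z": 0, "twist": 0},
])

```text
t: 11.75
tcp_pos: [0.5618, 0.0503, 0.3193]
tool_rot: [0.692, 0.722, 0.0, -0.0]
ft_force: [1.2, 6.1, 0.0]
gripper_width: 0.0126
```

arm_command([
  {"x": 0.0, "y": -0.002, "z": 0, "twist": 0},
  {"x": 0.0, "y": -0.003, "z": 0, "twist": 0},
])

```text
t: 11.95
tcp_pos: [0.5618, 0.0501, 0.3193]
tool_rot: [0.692, 0.722, 0.001, -0.001]
ft_force: [1.8, 8.6, -1.3]
gripper_width: 0.0126
```

arm_command([
  {"x": -0.001, "y": -0.002, "z": 0, "twist": 0},
  {"x": -0.001, "y": -0.003, "z": 0, "twist": 0},
])

```text
t: 12.15
tcp_pos: [0.5617, 0.0498, 0.3193]
tool_rot: [0.692, 0.722, 0.001, -0.001]
ft_force: [1.8, 10.0, -1.0]
gripper_width: 0.0125
```

arm_command([
  {"x": 0.0, "y": -0.001, "z": 0, "twist": 0},
  {"x": 0.0, "y": -0.002, "z": 0, "twist": 0},
  {"x": 0.0, "y": -0.002, "z": 0, "twist": 0},
])

```text
t: 12.45
tcp_pos: [0.5617, 0.0497, 0.3192]
tool_rot: [0.692, 0.722, 0.002, -0.001]
ft_force: [2.2, 10.3, -1.5]
gripper_width: 0.0123
```

```bash
python3 look.py 14 scene,320,200,100,75,8
```

```text
12.45 [0.5617 0.0497 0.3192] [ 0.6916  0.7223  0.0016 -0.0013] [ 2.151  10.2847 -1.5416] 0.012320364513815497
```

View pics/scene14.png

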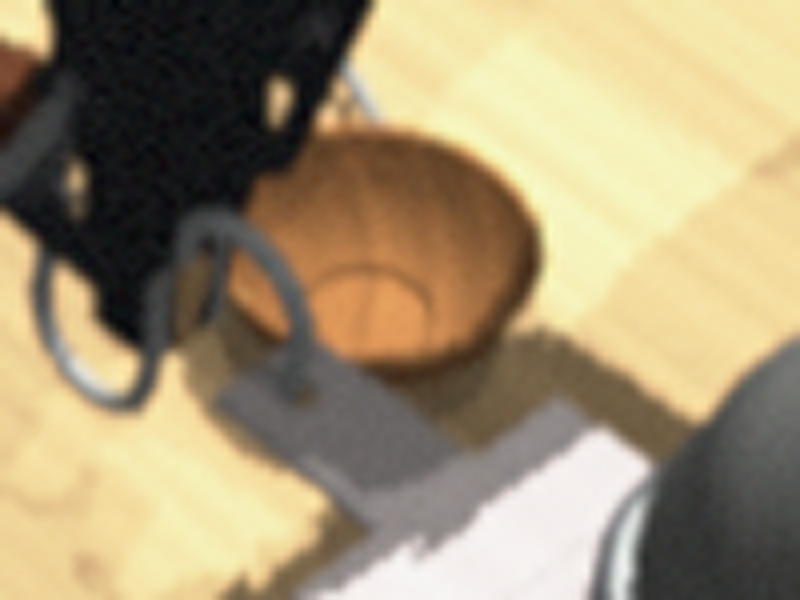

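arm_command([
  {"x": 0.0, "y": -0.001, "z": 0, "twist": 0},
  {"x": 0.0, "y": -0.002, "z": 0, "twist": 0},
  {"x": 0.0, "y": -0.002, "z": 0, "twist": 0},
])

```text
t: 12.8
tcp_pos: [0.5617, 0.0495, 0.3192]
tool_rot: [0.691, 0.722, 0.002, -0.002]
ft_force: [1.7, 11.1, -2.4]
gripper_width: 0.0125
```

arm_command([
  {"x": 0.0, "y": -0.001, "z": 0, "twist": 0},
  {"x": 0.0, "y": -0.001, "z": 0, "twist": 0},
  {"x": 0.0, "y": -0.001, "z": 0, "twist": 0},
  {"x": 0.0, "y": -0.001, "z": 0, "twist": 0},
  {"x": 0.0, "y": -0.001, "z": 0, "twist": 0},
])

```text
t: 13.3
tcp_pos: [0.5617, 0.0494, 0.3192]
tool_rot: [0.691, 0.722, 0.002, -0.002]
ft_force: [2.2, 12.4, -2.7]
gripper_width: 0.0126
```

arm_command([
  {"x": 0.0, "y": 0, "z": 0, "twist": 0},
  {"x": 0.0, "y": 0, "z": 0, "twist": 0},
  {"x": 0.0, "y": 0, "z": 0, "twist": 0},
  {"x": 0.0, "y": 0, "z": 0, "twist": 0},
  {"x": 0.0, "y": 0, "z": 0, "twist": 0},
])

```text
t: 13.8
tcp_pos: [0.5617, 0.0494, 0.3192]
tool_rot: [0.691, 0.722, 0.002, -0.002]
ft_force: [1.1, 12.5, -3.7]
gripper_width: 0.0121
```

arm_command([
  {"x": 0.0, "y": 0, "z": 0, "twist": 0},
  {"x": 0.0, "y": 0, "z": 0, "twist": 0},
  {"x": 0.0, "y": 0, "z": 0, "twist": 0},
  {"x": 0.0, "y": 0, "z": 0, "twist": 0},
  {"x": 0.0, "y": 0, "z": 0, "twist": 0},
])

```text
t: 14.3
tcp_pos: [0.5618, 0.0494, 0.3192]
tool_rot: [0.691, 0.722, 0.002, -0.002]
ft_force: [1.3, 13.4, -2.3]
gripper_width: 0.0126
```

```bash
python3 look.py 15 wrist,210,100,220,220,3 side,260,120,80,60,9
```

```text
14.3 [0.5618 0.0494 0.3192] [ 0.6914  0.7224  0.002  -0.0017] [ 1.251  13.3824 -2.2751] 0.012593389848287567
```

View pics/wrist15.png

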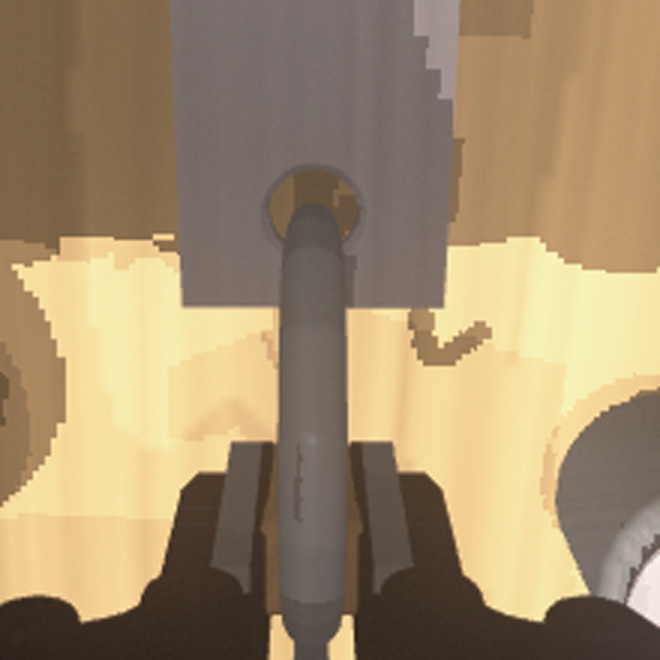

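View pics/side15.png

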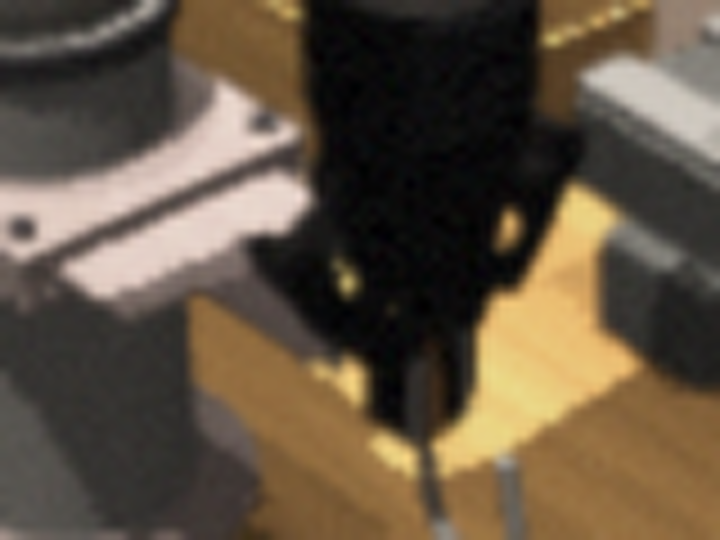

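arm_command([
  {"x": 0.0, "y": 0.007, "z": 0, "twist": 0},
  {"x": 0.0, "y": 0.014, "z": 0, "twist": 0},
  {"x": 0.0, "y": 0.022, "z": 0, "twist": 0},
  {"x": 0.0, "y": 0.022, "z": 0, "twist": 0},
])

```text
t: 14.8
tcp_pos: [0.5613, 0.0517, 0.3191]
tool_rot: [0.692, 0.722, -0.001, 0.0]
ft_force: [-0.2, -0.8, 0.0]
gripper_width: 0.0121
```

```bash
python3 look.py 16 wrist,210,100,220,220,3 scene,320,200,100,75,8
```

```text
14.8 [0.5613 0.0517 0.3191] [ 0.692   0.7219 -0.0009  0.0004] [-0.2263 -0.8031  0.0005] 0.012052204017849122
```

View pics/wrist16.png

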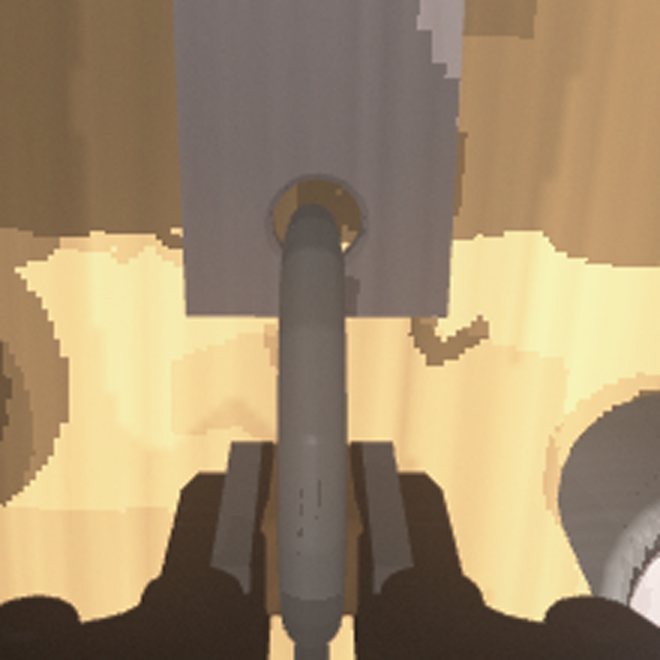

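View pics/scene16.png

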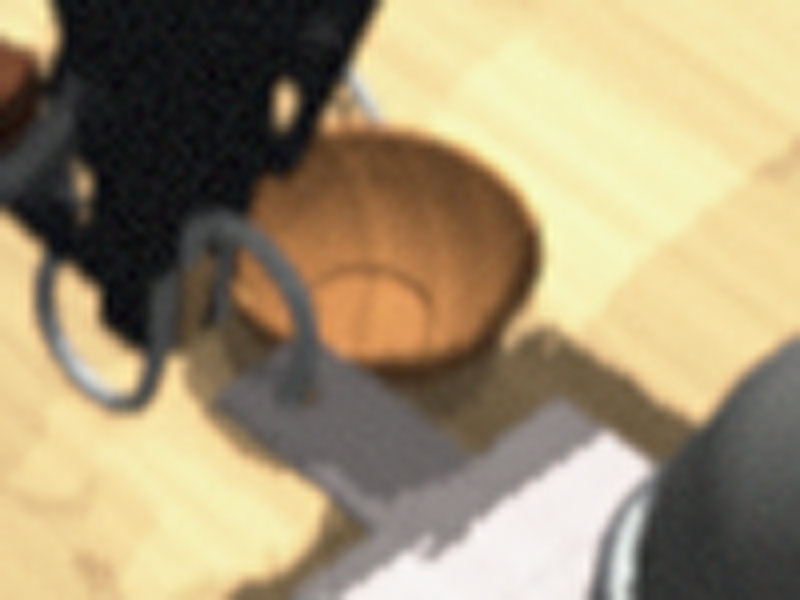

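arm_command([
  {"x": 0.0, "y": 0, "z": -0.02, "twist": 0},
  {"x": 0.0, "y": -0.002, "z": -0.04, "twist": 0},
  {"x": 0.0, "y": -0.004, "z": -0.06, "twist": 0},
  {"x": 0.0, "y": -0.004, "z": -0.06, "twist": 0},
])

```text
t: 15.3
tcp_pos: [0.5612, 0.0512, 0.3064]
tool_rot: [0.692, 0.722, -0.001, -0.0]
ft_force: [-1.0, 0.4, -1.2]
gripper_width: 0.0124
```

```bash
python3 look.py 17 wrist,210,100,220,220,3 scene,320,200,100,75,8
```

```text
15.3 [0.5612 0.0512 0.3064] [ 0.692   0.7219 -0.0006 -0.0004] [-1.0013  0.3534 -1.2214] 0.012437568853631809
```

View pics/wrist17.png

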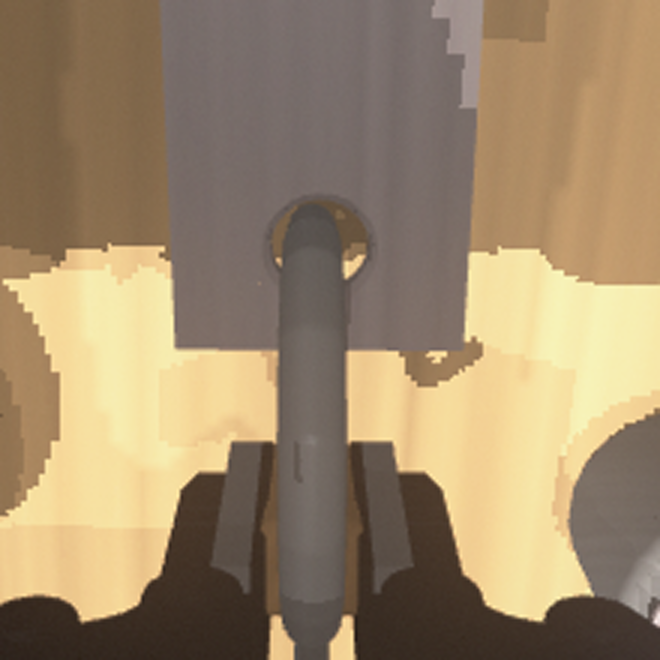

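View pics/scene17.png

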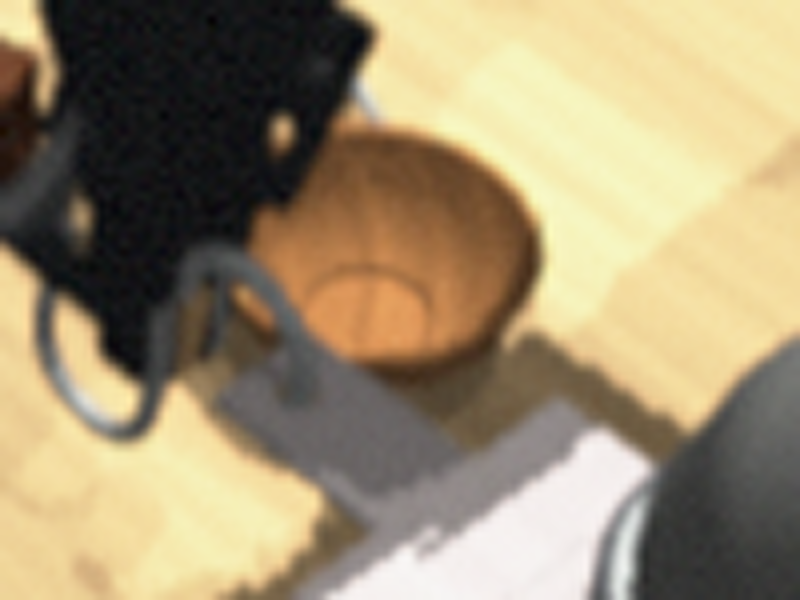

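arm_command([
  {"x": 0.0, "y": 0, "z": -0.01, "twist": 0},
  {"x": 0.0, "y": 0, "z": -0.02, "twist": 0},
  {"x": 0.0, "y": 0, "z": -0.02, "twist": 0},
])

```text
t: 15.7
tcp_pos: [0.5614, 0.0514, 0.303]
tool_rot: [0.692, 0.722, -0.0, -0.0]
ft_force: [-0.3, -0.1, -1.1]
gripper_width: 0.0126
```

arm_command([
  {"x": 0.0, "y": 0.002, "z": -0.008, "twist": 0},
  {"x": 0.0, "y": 0.003, "z": -0.015, "twist": 0},
  {"x": 0.0, "y": 0.003, "z": -0.015, "twist": 0},
])

```text
t: 16.0
tcp_pos: [0.5615, 0.052, 0.3001]
tool_rot: [0.692, 0.722, -0.0, -0.0]
ft_force: [0.5, -0.1, -1.1]
gripper_width: 0.012
```

```bash
python3 look.py 18 wrist,210,100,220,220,3 scene,320,200,100,75,8
```

```text
16.0 [0.5615 0.052  0.3001] [ 0.6919  0.722  -0.0001 -0.0001] [ 0.4691 -0.1402 -1.0685] 0.012023412398634841
```

View pics/wrist18.png

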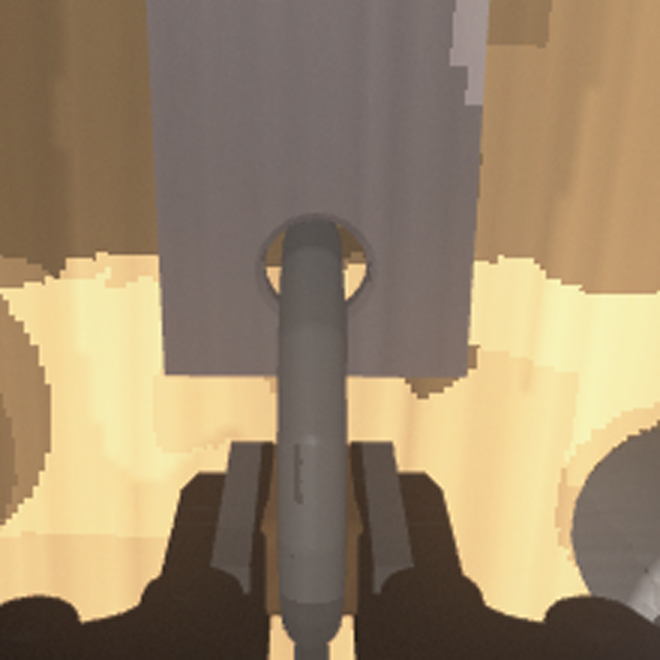

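View pics/scene18.png

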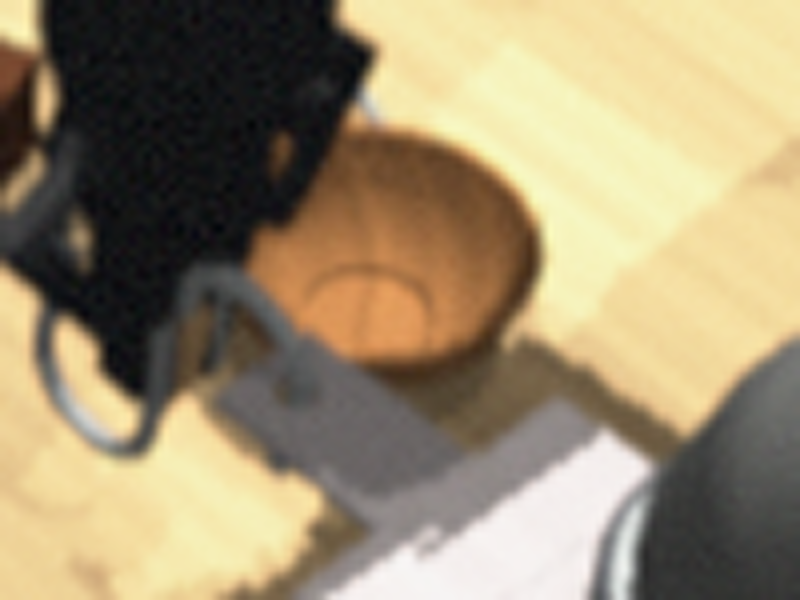

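arm_command([
  {"x": 0.0, "y": 0, "z": -0.005, "twist": 0},
  {"x": 0.0, "y": 0, "z": -0.01, "twist": 0},
  {"x": 0.0, "y": 0, "z": -0.01, "twist": 0},
])

```text
t: 16.4
tcp_pos: [0.5615, 0.052, 0.2981]
tool_rot: [0.692, 0.722, -0.0, -0.0]
ft_force: [-0.3, 0.8, 0.3]
gripper_width: 0.0123
```

arm_command([
  {"x": 0.0, "y": 0, "z": -0.005, "twist": 0},
  {"x": 0.0, "y": 0, "z": -0.006, "twist": 0},
])

```text
t: 16.6
tcp_pos: [0.5615, 0.052, 0.297]
tool_rot: [0.692, 0.722, -0.0, -0.0]
ft_force: [-0.4, -0.3, 0.0]
gripper_width: 0.0125
```

arm_command([
  {"x": 0.0, "y": 0, "z": -0.005, "twist": 0},
  {"x": 0.0, "y": 0, "z": -0.007, "twist": 0},
  {"x": 0.0, "y": 0, "z": -0.007, "twist": 0},
])

```text
t: 16.9
tcp_pos: [0.5615, 0.052, 0.2956]
tool_rot: [0.692, 0.722, -0.0, -0.0]
ft_force: [-0.4, 0.5, -0.9]
gripper_width: 0.0123
```

```bash
python3 look.py 19 wrist,210,100,220,220,3 scene,320,200,100,75,8
```

```text
16.9 [0.5615 0.052  0.2956] [ 0.6919  0.722  -0.0001 -0.0001] [-0.3881  0.4697 -0.9067] 0.0122531475065672
```

View pics/wrist19.png

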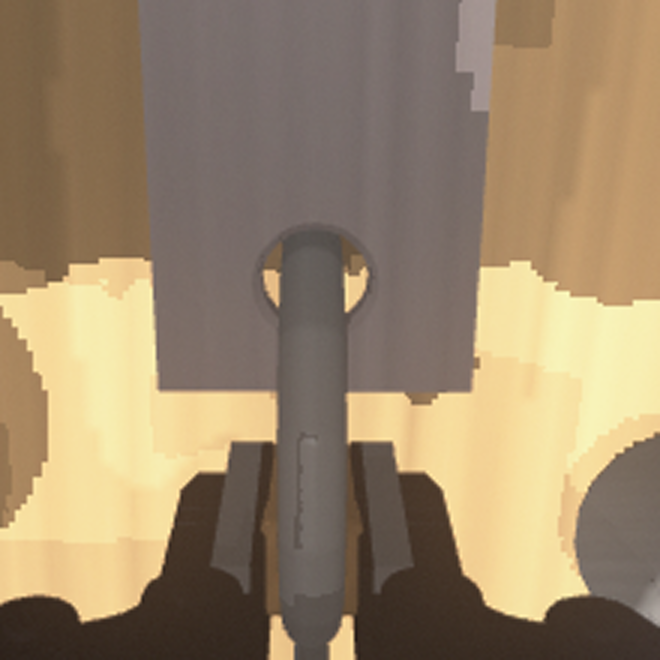

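View pics/scene19.png

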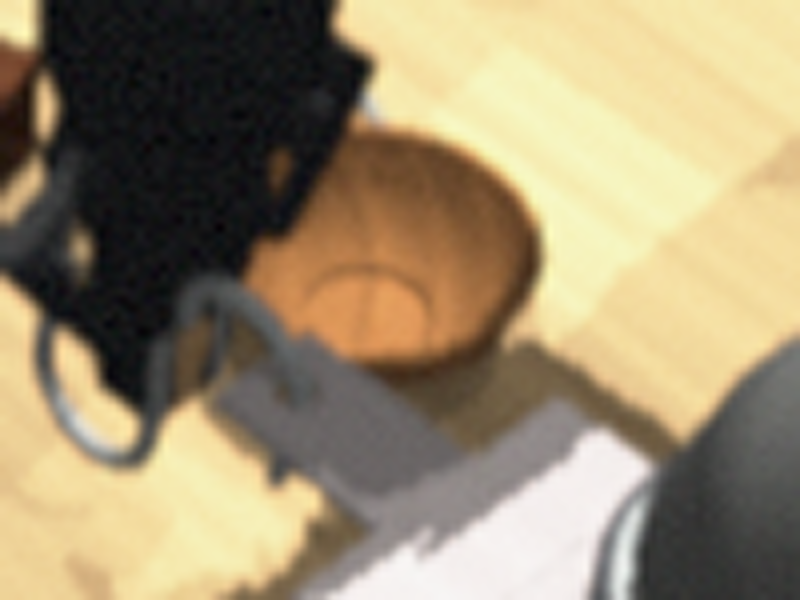

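arm_command([
  {"x": 0.0, "y": 0, "z": -0.005, "twist": 0},
  {"x": 0.0, "y": 0, "z": -0.01, "twist": 0},
  {"x": 0.0, "y": 0, "z": -0.01, "twist": 0},
])

```text
t: 17.3
tcp_pos: [0.5615, 0.052, 0.2935]
tool_rot: [0.692, 0.722, -0.0, -0.0]
ft_force: [0.0, 0.6, -0.5]
gripper_width: 0.0124
```

arm_command([
  {"x": 0.0, "y": 0, "z": -0.005, "twist": 0},
  {"x": 0.0, "y": 0, "z": -0.01, "twist": 0},
  {"x": 0.0, "y": 0, "z": -0.01, "twist": 0},
])

```text
t: 17.6
tcp_pos: [0.5615, 0.052, 0.2915]
tool_rot: [0.692, 0.722, -0.0, -0.0]
ft_force: [-0.1, -0.2, -1.2]
gripper_width: 0.012
```

arm_command([
  {"x": 0.0, "y": 0, "z": -0.005, "twist": 0},
  {"x": 0.0, "y": 0, "z": -0.01, "twist": 0},
  {"x": 0.0, "y": 0, "z": -0.01, "twist": 0},
])

```text
t: 17.9
tcp_pos: [0.5615, 0.052, 0.2895]
tool_rot: [0.692, 0.722, -0.0, -0.0]
ft_force: [-0.5, 0.9, 0.2]
gripper_width: 0.0124
```

```bash
python3 look.py 20 wrist,210,100,220,220,3 scene,320,200,100,75,8
```

```text
17.9 [0.5615 0.052  0.2895] [ 0.6919  0.722  -0.0001 -0.0001] [-0.4624  0.9339  0.2029] 0.012365229068640928
```

View pics/wrist20.png

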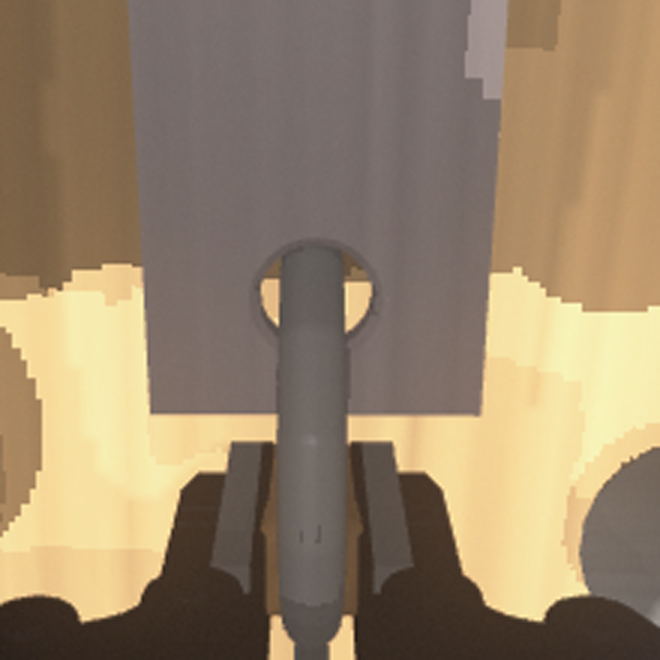

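View pics/scene20.png

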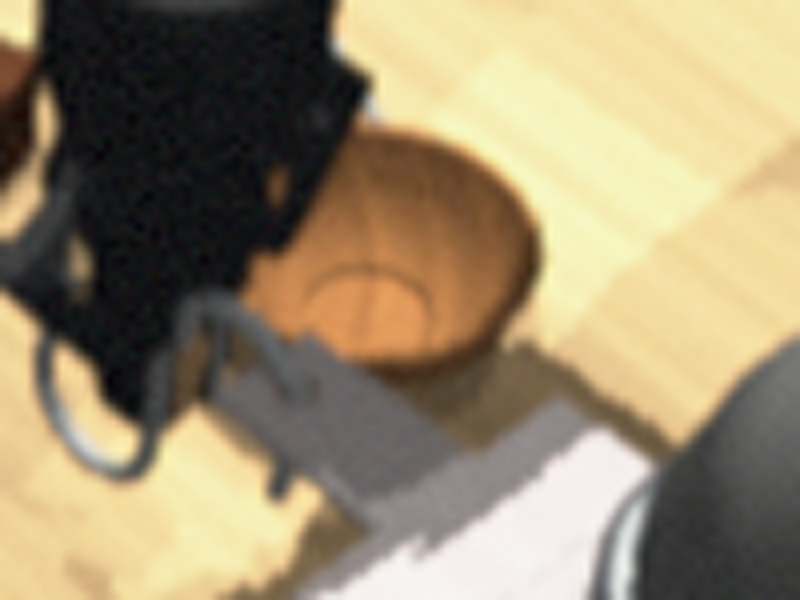

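arm_command([
  {"x": 0.0, "y": 0, "z": 0, "twist": 0},
  {"x": 0.0, "y": 0, "z": 0, "twist": 0},
  {"x": 0.0, "y": 0, "z": 0, "twist": 0},
  {"x": 0.0, "y": 0, "z": 0, "twist": 0},
  {"x": 0.0, "y": 0, "z": 0, "twist": 0},
  {"x": 0.0, "y": 0, "z": 0, "twist": 0},
  {"x": 0.0, "y": 0, "z": 0, "twist": 0},
  {"x": 0.0, "y": 0, "z": 0, "twist": 0},
], claw=1, grip_force=20)

```text
t: 18.8
tcp_pos: [0.5615, 0.052, 0.2897]
tool_rot: [0.692, 0.722, -0.0, -0.0]
ft_force: [0.5, 0.2, 0.6]
gripper_width: 0.0852
```

```bash
python3 look.py 21 wrist scene,320,200,100,75,8
```

```text
18.8 [0.5615 0.052  0.2897] [ 0.6919  0.722  -0.     -0.    ] [0.4906 0.1635 0.6273] 0.08520268437073011
```

View pics/wrist21.png

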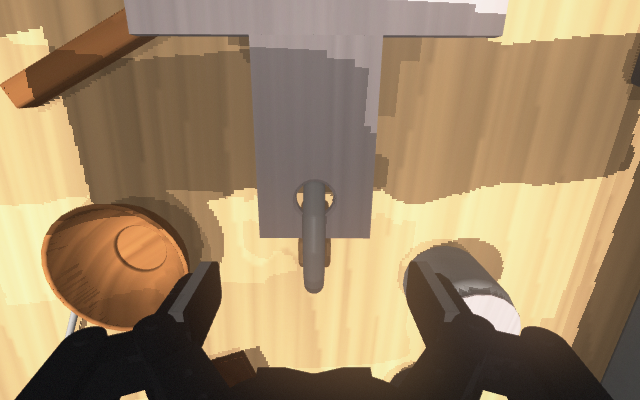

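View pics/scene21.png

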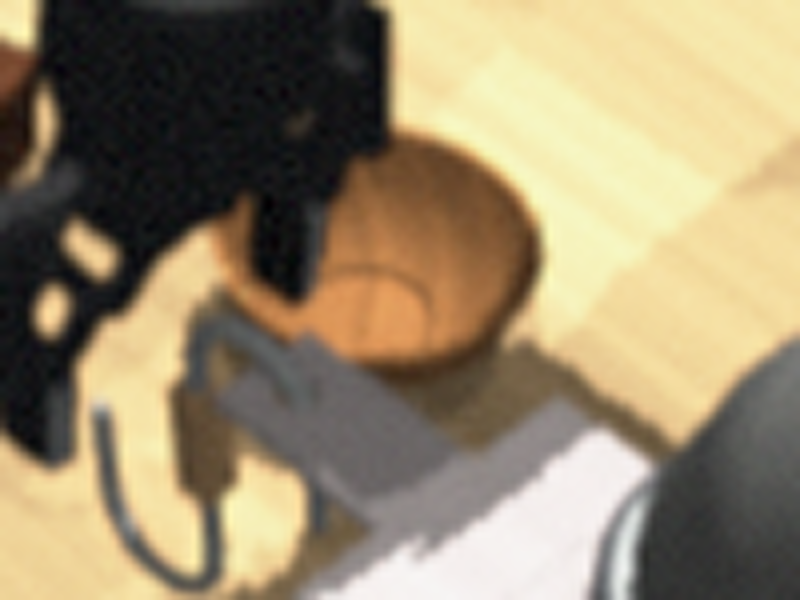

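arm_command([
  {"x": 0.0, "y": 0, "z": 0.1, "twist": 0},
  {"x": 0.0, "y": 0, "z": 0.25, "twist": 0},
  {"x": 0.0, "y": 0, "z": 0.45, "twist": 0},
  {"x": 0.0, "y": -0.1, "z": 0.6, "twist": 0},
  {"x": 0.0, "y": -0.3, "z": 0.6, "twist": 0},
  {"x": 0.0, "y": -0.5, "z": 0.6, "twist": 0},
  {"x": 0.0, "y": -0.6, "z": 0.6, "twist": 0},
  {"x": 0.0, "y": -0.6, "z": 0.6, "twist": 0},
  {"x": 0.0, "y": -0.6, "z": 0.6, "twist": 0},
  {"x": 0.0, "y": -0.6, "z": 0.6, "twist": 0},
])

```text
t: 19.9
tcp_pos: [0.5615, -0.0673, 0.4096]
tool_rot: [0.692, 0.722, 0.0, -0.0]
ft_force: [0.1, 0.1, 0.4]
gripper_width: 0.0853
```

```bash
python3 look.py 22 wrist scene side,225,80,130,100,6
```

```text
19.9 [ 0.5615 -0.0673  0.4096] [ 0.6916  0.7222  0.0001 -0.0002] [0.1043 0.0802 0.3955] 0.08532006611786715
```

View pics/scene22.png

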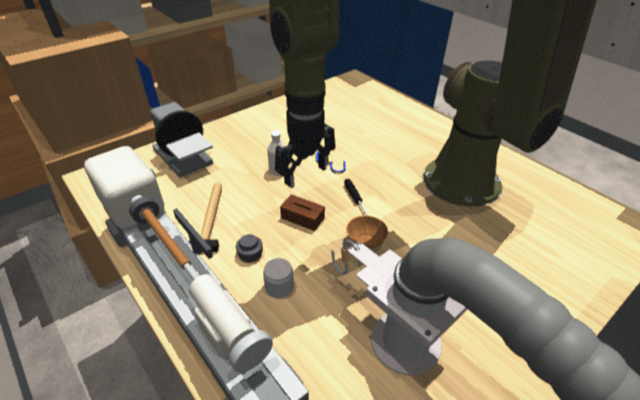

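View pics/side22.png

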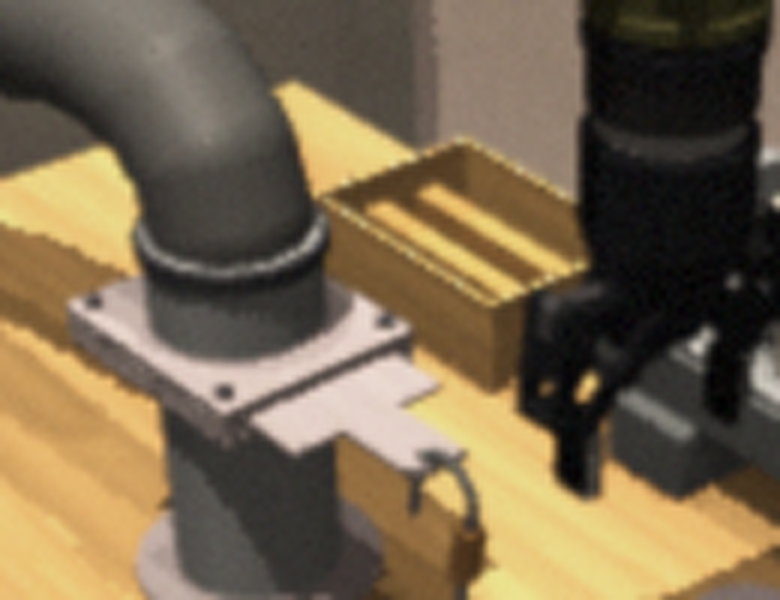

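View pics/wrist22.png

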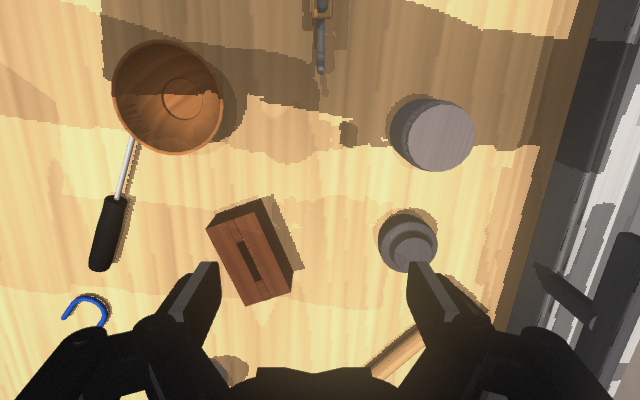

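arm_command([
  {"x": 0, "y": 0, "z": 0, "twist": 0},
  {"x": 0, "y": 0, "z": 0, "twist": 0},
  {"x": 0, "y": 0, "z": 0, "twist": 0},
  {"x": 0, "y": 0, "z": 0, "twist": 0},
  {"x": 0, "y": 0, "z": 0, "twist": 0},
])

```text
t: 20.55
tcp_pos: [0.5615, -0.068, 0.4097]
tool_rot: [0.692, 0.722, -0.0, -0.0]
ft_force: [0.6, -0.6, 0.8]
gripper_width: 0.0857
```

```bash
python3 look.py 23 scene,320,200,100,75,8; python3 - <<'E'
import cv2,numpy as np
a=cv2.imread('pics/scene22_full.png').astype(int);b=cv2.imread('pics/scene23_full.png').astype(int)
print(np.abs(a-b)[200:310,320:420].max()); z=cv2.imread('pics/scene0.png').astype(int)
d=np.abs(a-z).max(2)
for n,(x,y,w,h) in dict(bowl=(345,215,42,35),tin=(262,255,34,45),chuck=(234,233,30,28),bottle=(266,130,8,45)).items(): print(n,np.median(d[y:y+h,x:x+w]))
E
```

```text
20.55 [ 0.5615 -0.068   0.4097] [ 0.6919  0.722  -0.     -0.    ] [ 0.6169 -0.5625  0.8068] 0.08569434578969447
52
bowl 24.0
tin 14.0
chuck 3.0
bottle 2.0
```

View pics/scene23.png

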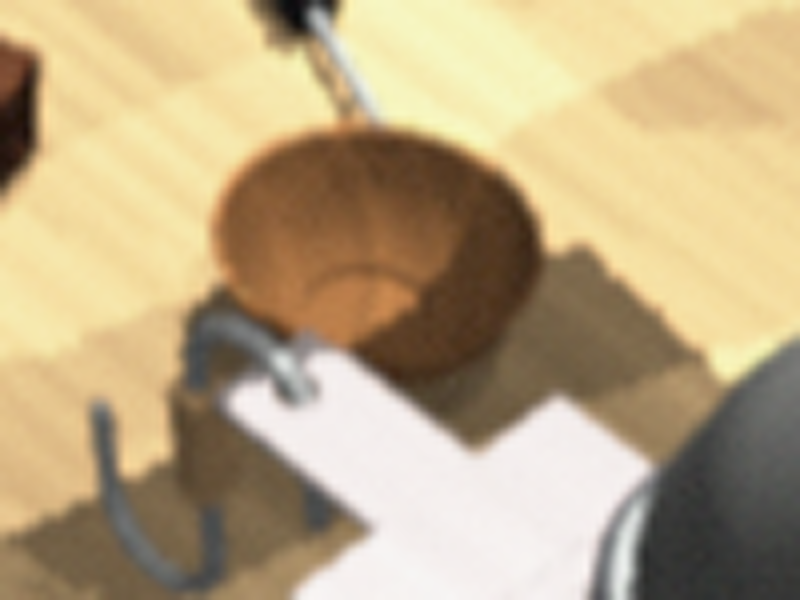

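The hook hangs at rest in the hole and the gate is fully out. The bowl and can differ from the first picture only in shadow, since their outlines haven't moved. I'm handing the job in.

```bash
python3 -c "
from station import arm
print(arm.close_job())"
```

```text
the job is handed in; nothing more can be done
None
```

The gate is open at its stop and the S-hook hangs freely from its hole. I handed the job in at about 20.6 s of the 61 s allowed; it reports no verdict.

- **Hook:** I took the steel hook in the block, not the blue one lying on the bench. It was leaning about 10° in its slot. I partly straightened it with a light 20 N grip, then clamped it at 100 N and lifted it out.
- **Pull:** The upper tip went down through the tongue hole without touching it. The gate slid at about 3–5 N over roughly 46 mm. The force then climbed with almost no further motion, which I took as the stop.
- **Hold:** I held it there for at least 1 s, reading 12.4, 12.5 and 13.4 N along the pull. The highest reading at any point was about 14 N in total, under the 20 N limit. Forces were only read at the end of each move, so brief peaks between readings were not seen.
- **Release:** I eased off until the force was near zero, lowered the bend to the tongue, opened the gripper and backed away upwards.

**Last checks:**
- The final pictures show the hook hanging through the hole and the gate unmoved since the stop.
- The bowl, can, chuck and bottle showed no visible movement.
- The picture comparison did show changes for the bowl and can, and around the hook between the last two frames. By eye the bowl and can are only shadow changes, and I saw no hook movement, but I did not measure either.

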